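# Lay out the repair kit on the two bench mats

## Robot

A 7-joint arm with a two-finger parallel gripper is mounted at the origin on a cart in front of the work surface, level with it; the furniture and walls round the work are solid. World frame = base frame: x ahead of the robot, y to its left, z up, the work surface at z = 0. Lengths are in m, angles in rad, forces in N, time in s.
With the tool pointing down it reaches from about 0.425 to 0.925 m from the base axis. Payload 6.8 kg.
Tool frame: the origin (TCP) lies on the centre line of the jaws, within the pads' length; the fingertips stand 17 mm ahead of it and the grasp point (between the pads) lies 2 mm behind it; z points along the fingers, x is the direction in which the jaws open and shut, and the axes are right-handed (so a half turn about z gives the same grasp; the last joint's range is limited). The gripper opens to 85 mm and grips with 20 to 120 N. Pads are 22 mm wide; open, the fingers measure 114 mm over their backs; the gripper's body (76 mm by 85 mm) begins 54 mm behind the grasp point. The pads swing forward as they close: fully open they stand 13 mm farther back than shut.
Start: joints at [1.02, 0.477, 0.022, 1.555, -0.011, 1.109, -0.083], TCP at [0.289, -0.61, 0.248] pointing down, gripper open.
Joint ranges: [-2.96, 2.96], [-0.34, 2.1], [-1.41, 1.46], [0.24, 2.44], [-1.37, 4.51], [0.17, 1.92], [-2.96, 2.96]. Speed limits (rad/s): [2.39, 2.39, 3.14, 3.14, 3.14, 3.14, 3.14].

## Interface

Orientations are given as a unit quaternion [w, x, y, z].
In Python, from bench import arm, eyes gives the robot as it stands.
- The arm moves only by the tool drive_tool, never from a script. Its argument "steps" is a list of rows, each an object with "travel": the shift along the tool's x, y, z in m, a list of three; "delta_rot": the turn, a rotation vector about the tool's x, y, z in rad, a list of three. A call has exactly 8 rows; each row is the pose to reach, as a shift and turn from the pose commanded when the call began, along the tool's axes at that moment; what a row does not reach only later rows make up. A row lasts 1/10 s, in which the tool goes at most 50 mm and 8.59 degrees, less where a joint would pass 70% of its speed; a pose out of reach is approached as far as the arm can. A call with a gripper value outside its range is refused whole. "grip" is the finger opening in m, from 0 to 0.0854, set as the call begins (left out, the last holds). The fingers move at their own pace and stop on an object; "squeeze" is the grip in N (left out, the last holds). Time passes only in rows, so rows that repeat a pose let the fingers close, or fill a call up. It gives the time, the measured TCP pose, the force and the opening at its end, in the units of the state.
- arm.get_obs(): the state, without advancing time (a new reading comes with each control period).
- eyes.get_image(name): name is "scene" or "top" or "wrist"; returns a dict with "image" (480x640x3 uint8, blue, green, red), "fx", "fy", "cx", "cy" (pixels), "R" (3x3) and "t" (3): a world point X has camera coordinates R X + t; the wrist camera has in their place "tool_from_camera" (4x4, takes a point from camera to tool coordinates, whose origin is the TCP and whose axes are the tool frame's). Camera axes: x right, y down, z forward; pixel columns grow to the right and rows downward; lengths in m; the calibration is good to about 2 mm. A picture is of the moment at which its call begins: read the wrist's pose just before it. There is no depth.
- arm.sign_off(): hands the job in, once; it reports no verdict.
Trained networks look in the newest picture that a camera, given by its name, has taken for a name from the list of things; names that differ only in an ending like _2 or _b are one class to them, and where a whole thing is asked for, a point or a joint stands for the part that bears it (a point fixed in the world has none). Each returns a list of dicts, best first, with "p" (0 to 1); they miss things now and then, are a little off and sometimes report something else, mostly with a low value. They report only what shows in the picture. A call takes as long as a camera call.
- eyes.outline_of(label, camera): "pixels" (480x640 bool, what is visible of it) and "at" ([column, row] in pixels, amid what is visible of it).
- eyes.pinpoint(label, camera): "at" ([column, row] in pixels: a listed point, or the origin of a listed thing).
The state is a dict: "time_s": time; "q": joint angles; "qvel": joint speeds; "joint_torque": joint torques, N m; "tool_pos": TCP position; "ee_rot": TCP orientation; "ft_force": force on the tool from outside, world axes, zero at the start; "wrist_torque": the same for the moment, N m; "opening": finger opening in m.
Only numpy, scipy, OpenCV 4.12 (cv2) and the standard library are available. Lean on these libraries where they do the work, as an engineer would, in place of code of your own. Each camera call takes 0.05 s, during which the arm holds its last target. There are 200 camera calls.

## Task

Lay out the repair kit that stands loose near the two bench mats on those mats, each thing upright and in the middle of its white-outlined square. On the long blue mat put the connector block in the middle square, the relay in the square beside it on the side of the green mat, and the dial gauge in the square on the other side, with the block and the relay set square to the lines; on the green mat stand the solder reel, with the flux tin centred on top of it. Leave the tape roll, the side cutters and the bottle where they are.

Things in the scene. Friction and masses are not known exactly. Their poses are not given: they have to be found in the camera images.
- blue_mat: Long blue mat, 90 x 250 x 3 mm, fixed to the bench. Origin at the centre of its underside; x across its depth (away from the robot), y along its length (to the robot's left), z up. Three white-outlined squares (64 mm sides, lines on the mat's top, 3 mm high) in a row along y, centred at y = -75, 0 and +75 mm, x = 0. Beside it on the bench, to the left or right, lies the green mat.
- green_mat: Small green mat, 90 x 100 x 3 mm, fixed to the bench, with one white-outlined square (64 mm sides) at its centre. Origin at the centre of its underside; x away from the robot, y to its left, z up. A fixed bench vice, 75 mm high, stands in front of whichever mat is on the right.
- relay: Plug-in relay: upright pale grey box, 21 (x) x 27 (y) x 34 mm high, standing. Origin at the centre of its underside, z up. Grip across the 21 mm x width.
- connector_block: Connector block: blue body with white top plate, four screws and a round opening, 36 (x) x 44 (y) mm; straight sides up to 19 mm, 25 mm high in all. Origin at the centre of its underside, z up. Grip across the 36 mm x width. (A like block far to the left, beyond the open blue chassis, is not meant.)
- gauge: Dial gauge: round white can lying face up, 45 mm across, 21 mm high, with a white dial face. Origin at the centre of its underside, z up.
- solder_reel: Reel of solder wire standing on its flange, dark grey flanges with a yellow label on top, 55 mm across, 40 mm high, flat top. Origin at the centre of its underside, z up.
- flux_tin: Flux tin: round white tin with a cream lid, 46 mm across the body (48 the lid), 26 mm high. Origin at the centre of its underside, z up.
- tape_roll: Bystander: roll of black tape lying flat, 63 mm across, 19 mm high, loose; leave it alone. Origin at the centre of its underside, z up.
- side_cutters: Bystander: blue-handled side cutters lying on the bench, 51 x 130 x 14 mm, loose; leave them alone. Origin at the centre of its underside, z up.
- dispenser_bottle: Bystander: white bottle with a red nozzle, 54 mm across, 156 mm high, loose; leave it alone. Origin at the centre of its underside, z up.

How it is judged:
By the outcome, as a careful person would: the job done as asked, in the order asked, and still so for the second after the job is handed in, with the robot touching nothing.
It also fails if it takes over 112 s, if anything falls off the work surface, if the arm or the gripper's body presses on something with over 40 N, if the wrist force passes 120 N, or if a joint passes its speed limit or range.

## Working session

There is one attempt and no reset: what is moved stays moved. The work goes in short steps, Python scripts to look and compute and a tool call to move; the robot and the scene stay as the last step left them, time stands still between calls to the robot, and variables do not carry over. Pictures are saved under pics/ and viewed, about 12 in all and at most 16, crops included, and the job is handed in when it is done.

Besides the shell and the picture viewer there is one more tool, called by a JSON object that holds its "fn" and its "kwargs", one argument or row to a line. drive_tool: Moves the arm, as the interface text tells. Its arguments: {"type":"object","properties":{"steps":{"type":"array"},"grip":{"type":"number"},"squeeze":{"type":"number"}},"required":["steps"]}

```bash
ls; mkdir -p pics; cat > h.py <<'E'
import numpy as np, cv2
from bench import arm, eyes
from scipy.spatial.transform import Rotation as Ro
def cam(name):
    o=arm.get_obs(); d=eyes.get_image(name)
    if name=="wrist":
        w,x,y,z=o["ee_rot"]; Rt=Ro.from_quat([x,y,z,w]).as_matrix()
        T=np.eye(4);T[:3,:3]=Rt;T[:3,3]=o["tool_pos"]
        C=np.linalg.inv(T@np.array(d["tool_from_camera"])); d["R"]=C[:3,:3]; d["t"]=C[:3,3]
    d["R"]=np.array(d["R"]);d["t"]=np.array(d["t"])
    return d
def ray(d,px,z):
    v=d["R"].T@np.array([(px[0]-d["cx"])/d["fx"],(px[1]-d["cy"])/d["fy"],1]); c=-d["R"].T@d["t"]
    return c+v*(z-c[2])/v[2]
def proj(d,X):
    p=d["R"]@np.array(X)+d["t"]; return np.array([d["fx"]*p[0]/p[2]+d["cx"],d["fy"]*p[1]/p[2]+d["cy"]])
def save(d,n): cv2.imwrite("pics/"+n+".png",d["image"])
H=dict(blue_mat=3,green_mat=3,relay=34,connector_block=25,gauge=21,solder_reel=40,flux_tin=26,tape_roll=19,side_cutters=14,dispenser_bottle=156)
E
python3 - <<'E'
from h import *
np.set_printoptions(precision=4,suppress=True)
print(arm.get_obs())
for c in ["top","scene"]:
    d=cam(c);save(d,c+"0")
    print(c,-d["R"].T@d["t"])
    for k in H:
        for r in eyes.pinpoint(k,c)[:2]: print(k,np.round(r["at"],1),round(r["p"],2),ray(d,r["at"],0))
E
```

```text
pics
{'time_s': 0.0, 'q': array([ 1.0199,  0.4778,  0.0223,  1.5565, -0.0115,  1.1093, -0.0831]), 'qvel': array([-0.0006, -0.0016,  0.0011, -0.0003,  0.    , -0.0005,  0.0017]), 'joint_torque': array([ -0.0008, -59.6447,   1.6074, -28.1189,   0.0124,   0.0094,
         0.    ]), 'tool_pos': array([ 0.289 , -0.6094,  0.2473]), 'ee_rot': array([-0.0004,  0.8451, -0.5346, -0.0008]), 'ft_force': array([-0.1742, -0.4224,  0.2332]), 'wrist_torque': array([ 0.0201, -0.0061,  0.0034]), 'opening': 0.0854861990660005}
top [0.3617 0.1483 1.0783]
blue_mat [377.3 203.3] 0.59 [0.5548 0.0117 0.    ]
green_mat [253.7 201.9] 0.75 [0.5643 0.3083 0.    ]
relay [255.  258.3] 0.47 [0.4289 0.306  0.    ]
connector_block [341.3 248.8] 0.53 [0.447 0.101 0.   ]
gauge [294.4 259.5] 0.61 [0.424  0.2128 0.    ]
solder_reel [204.  259.5] 0.87 [0.4286 0.4265 0.    ]
flux_tin [469.6 227.5] 0.8 [ 0.4916 -0.2074  0.    ]
tape_roll [471.7 275. ] 0.68 [ 0.3782 -0.2063  0.    ]
side_cutters [287.4 300.1] 0.71 [0.329  0.2307 0.    ]
dispenser_bottle [181.5 198.6] 0.66 [0.5759 0.481  0.    ]
scene [-0.0795  0.686   0.5425]
green_mat [226.8 278.3] 0.72 [0.5738 0.3088 0.    ]
relay [271.7 311.3] 0.58 [0.4275 0.313  0.    ]
connector_block [345.2 261.6] 0.78 [0.4327 0.1011 0.    ]
gauge [309.8 287.6] 0.57 [0.4253 0.2157 0.    ]
solder_reel [219.4 340.2] 0.96 [0.4372 0.4224 0.    ]
flux_tin [405.5 203.1] 0.67 [ 0.4934 -0.2102  0.    ]
tape_roll [447.1 215.4] 0.82 [ 0.3764 -0.2236  0.    ]
side_cutters [346. 309.] 0.81 [0.3299 0.2155 0.    ]
dispenser_bottle [147.5 321.4] 0.63 [0.5739 0.4835 0.    ]
```

```bash
python3 - <<'E'
import cv2
a=cv2.imread("pics/top0.png");cv2.imwrite("pics/t1.png",cv2.resize(a[150:350,140:540],(800,400),interpolation=cv2.INTER_CUBIC))
E
```

```text
(no output)
```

View pics/t1.png

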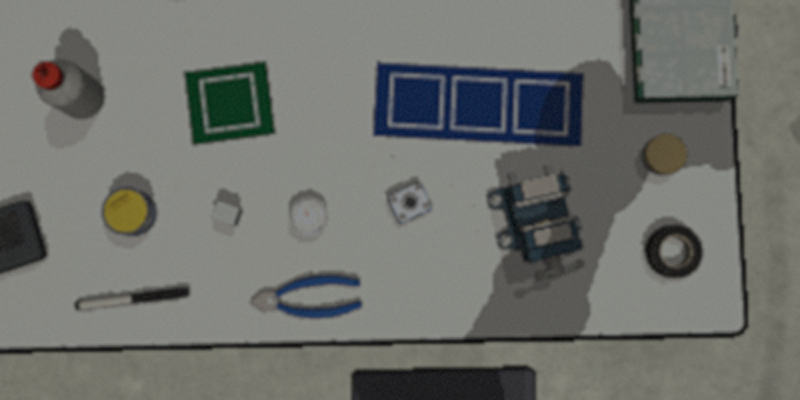

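View pics/scene0.png

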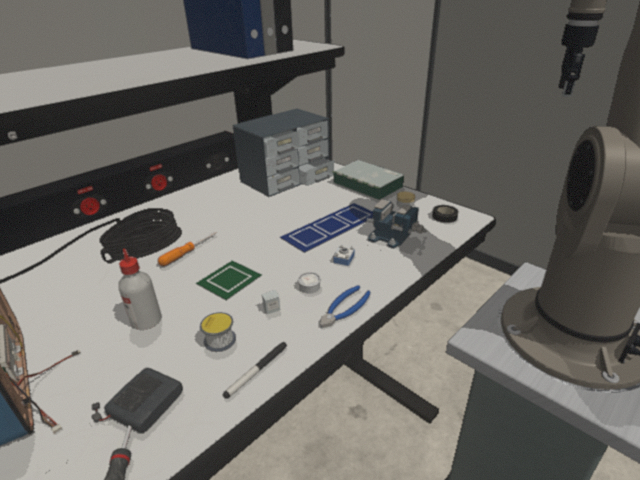

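The shots show the full layout. The green mat is on the left, at about (0.57, 0.31), and the blue mat is at about (0.55, 0.01). Reel, relay, gauge and block stand in a row at x≈0.43. The tin is on the right at about (0.49, -0.21), and the vice is in front of the blue mat's right end.

```bash
cat >> h.py <<'E'
def plan(*targets):
    """targets: (x,y,z,yaw of tool x in deg, mod 180); prints travel, delta_rot from the present pose"""
    o=arm.get_obs(); w,x,y,z=o["ee_rot"]; R=Ro.from_quat([x,y,z,w])
    yaw=np.degrees(np.arctan2(R.as_matrix()[1,0],R.as_matrix()[0,0]))
    print("pos",np.round(o["tool_pos"],4),"yaw",round(yaw,1),"q7",round(o["q"][6],2),"t",round(o["time_s"],2),"F",np.round(o["ft_force"],1),"op",round(o["opening"],4))
    for t in targets:
        tr=R.inv().apply(np.array(t[:3])-o["tool_pos"]); dy=(t[3]-yaw+90)%180-90
        a=np.radians(yaw+dy); G=Ro.from_matrix(np.array([[np.cos(a),np.sin(a),0],[np.sin(a),-np.cos(a),0],[0,0,-1]]))
        print(t,"travel",np.round(tr,4),"rot",np.round((R.inv()*G).as_rotvec(),4))
E
python3 - <<'E'
from h import *
d=cam("wrist");print(d["fx"],d["fy"],np.round(d["tool_from_camera"],3))
plan((0.46,-0.02,0.36,0),(0.46,-0.02,0.36,-90))
E
```

```text
387.0026319214348 387.0026319214348 [[ 1.    -0.     0.     0.   ]
 [ 0.     0.95   0.312 -0.08 ]
 [-0.    -0.312  0.95  -0.125]
 [ 0.     0.     0.     1.   ]]
pos [ 0.2892 -0.6099  0.2483] yaw -64.6 q7 -0.08 t 1.15 F [-0.4 -0.3  0.5] op 0.0855
(0.46, -0.02, 0.36, 0) travel [-0.4598 -0.407  -0.1117] rot [-0.    -0.    -1.128]
(0.46, -0.02, 0.36, -90) travel [-0.4598 -0.407  -0.1117] rot [-0.      0.      0.4428]
```

{"fn": "drive_tool", "kwargs": {
  "steps": [
    {"travel":[-0.025,-0.035,-0.01],"delta_rot":[0,0,0.1]},
    {"travel":[-0.05,-0.07,-0.02],"delta_rot":[0,0,0.2]},
    {"travel":[-0.077,-0.107,-0.03],"delta_rot":[0,0,0.3]},
    {"travel":[-0.104,-0.144,-0.04],"delta_rot":[0,0,0.4]},
    {"travel":[-0.13,-0.18,-0.05],"delta_rot":[0,0,0.44]},
    {"travel":[-0.156,-0.216,-0.06],"delta_rot":[0,0,0.44]},
    {"travel":[-0.18,-0.25,-0.06],"delta_rot":[0,0,0.44]},
    {"travel":[-0.207,-0.287,-0.06],"delta_rot":[0,0,0.44]}
  ]
}}

```text
time_s: 1.95
tool_pos: [0.4605, -0.2989, 0.3091]
ee_rot: [-0.0, 0.708, -0.706, 0.001]
ft_force: [0.7, -0.2, -0.7]
opening: 0.0856
```

```bash
python3 - <<'E'
from h import *
plan((0.46,0.11,0.30,-90))
E
```

```text
pos [ 0.4605 -0.2989  0.3091] yaw -89.9 q7 -1.12 t 1.95 F [ 0.7 -0.2 -0.7] op 0.0856
(0.46, 0.11, 0.3, -90) travel [-4.089e-01 -3.000e-04  8.600e-03] rot [-0.0013 -0.0011  0.0019]
```

{"fn": "drive_tool", "kwargs": {
  "steps": [
    {"travel":[-0.05,0,0],"delta_rot":[0,0,0]},
    {"travel":[-0.1,0,0],"delta_rot":[0,0,0]},
    {"travel":[-0.15,0,0],"delta_rot":[0,0,0]},
    {"travel":[-0.2,0,0],"delta_rot":[0,0,0]},
    {"travel":[-0.25,0,0],"delta_rot":[0,0,0]},
    {"travel":[-0.3,0,0],"delta_rot":[0,0,0]},
    {"travel":[-0.35,0,0],"delta_rot":[0,0,0]},
    {"travel":[-0.38,0,0],"delta_rot":[0,0,0]}
  ]
}}

```text
time_s: 2.75
tool_pos: [0.4582, 0.0842, 0.3088]
ee_rot: [-0.001, 0.71, -0.705, 0.0]
ft_force: [0.5, 0.2, -0.3]
opening: 0.0855
```

```bash
cat >> h.py <<'E'
def quad(d,m,z):
    """min-area rectangle of a mask, on the plane z in the world: centre, sides, yaw of its short side deg"""
    c=max(cv2.findContours(m.astype(np.uint8),cv2.RETR_EXTERNAL,cv2.CHAIN_APPROX_NONE)[0],key=cv2.contourArea)
    P=np.array([ray(d,p[0],z)[:2] for p in c]); r=cv2.minAreaRect((P*1000).astype(np.float32)); 
    return np.round(r[0],1),np.round(r[1],1),round(r[2],1)
E
python3 - <<'E'
from h import *
np.set_printoptions(precision=4,suppress=True)
import time
for i in range(2): d=cam("wrist")
save(d,"w1")
for k in H:
    for r in eyes.pinpoint(k,"wrist")[:2]: print(k,np.round(r["at"],1),round(r["p"],2),ray(d,r["at"],0))
    for r in eyes.outline_of(k,"wrist")[:1]: print("   outl",np.round(r["at"]),round(r["p"],2),*quad(d,r["pixels"],H[k]/1000))
E
```

```text
blue_mat [396.4  98.5] 0.7 [0.5556 0.0065 0.    ]
   outl [394.  92.] 0.94 [557.9   7.4] [251.   91.4] 86.0
green_mat [113.5  86.2] 0.62 [0.5642 0.3025 0.    ]
   outl [111.  81.] 0.65 [565.1 304.4] [ 90.7 101.5] 6.2
relay [127.6 209.8] 0.93 [0.432  0.3063 0.    ]
relay [583.6 164.6] 0.21 [ 0.4895 -0.2055  0.    ]
   outl [315. 207.] 0.63 [443.8  93.2] [38.5 44.1] 22.6
gauge [213.4 216.9] 0.65 [0.4248 0.2082 0.    ]
   outl [212. 217.] 0.83 [428.2 209.8] [44.  48.9] 43.4
solder_reel [ 28.7 207.5] 0.97 [0.4333 0.4197 0.    ]
   outl [ 20. 211.] 0.63 [436.9 393.3] [52.9 67.4] 76.4
flux_tin [584.7 164. ] 0.6 [ 0.4901 -0.2065  0.    ]
   outl [596. 168.] 0.93 [ 490.6 -199.9] [47.3 61.5] 0.7
tape_roll [570.3 260.7] 0.69 [ 0.376  -0.2152  0.    ]
   outl [584. 266.] 0.69 [ 380.5 -209.8] [74.2 63.5] 53.9
side_cutters [211.7 289. ] 0.87 [0.3333 0.2168 0.    ]
   outl [212. 301.] 0.72 [336.2 213.7] [ 51.1 125.4] 0.8
dispenser_bottle [211.3 288.5] 0.25 [0.334  0.2173 0.    ]
```

View pics/w1.png

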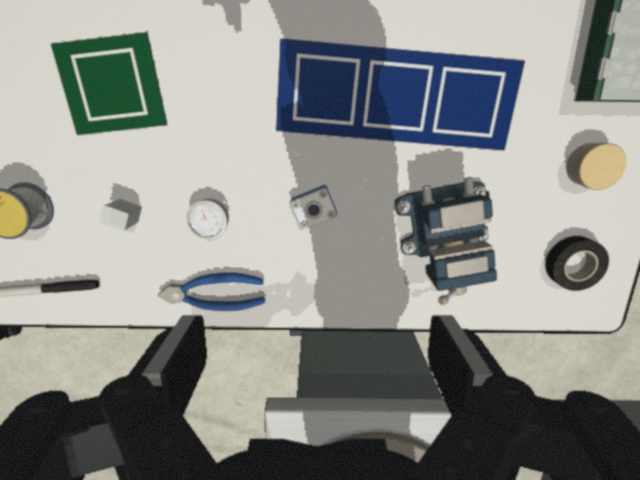

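The wrist view is clear. The relay is at (122,213), gauge at (209,218), block at (314,207) with about 22° of yaw, tin at (597,165) and vice at (450,235). The mats are yawed about −4° (blue) and +6° (green).

```bash
python3 - <<'E'
from h import *
o=arm.get_obs();print(o["q"])
d=cam("wrist")
for z in(.025,): print([np.round(ray(d,p,z),4) for p in [(314,207),(323,186),(338,212),(304,228),(290,201)]])
plan((0.442,0.093,0.16,22.5))
E
```

```text
[ 0.04186851  0.09232388 -0.36979818  1.93883133  0.0371396   1.11685645
 -1.9107801 ]
[array([0.4442, 0.0827, 0.025 ]), array([0.467 , 0.0732, 0.025 ]), array([0.4387, 0.0567, 0.025 ]), array([0.4206, 0.0937, 0.025 ]), array([0.4507, 0.1084, 0.025 ])]
pos [0.4588 0.0801 0.3083] yaw -89.8 q7 -1.91 t 3.9 F [-0.6  0.5 -0.3] op 0.0852
(0.442, 0.093, 0.16, 22.5) travel [-0.0129  0.0168  0.1483] rot [-0.000e+00 -1.000e-04  1.181e+00]
```

```bash
python3 - <<'E'
s=open("h.py").read()
s=s.replace("dy=(t[3]-yaw+90)%180-90","phi=np.degrees(np.arctan2(t[1],t[0])); dy=(t[3]-phi+90)%180-90+phi-yaw")
open("h.py","w").write(s)
E
python3 - <<'E'
from h import *
d=cam("wrist");save(d,"w2")
for k in ["connector_block","blue_mat","relay"]:
    for r in eyes.outline_of(k,"wrist")[:1]: print(k,"   outl",np.round(r["at"]),round(r["p"],2),*quad(d,r["pixels"],min(H[k]/1000,.025)))
    for r in eyes.pinpoint(k,"wrist")[:1]: print(k,np.round(r["at"]),round(r["p"],2),ray(d,r["at"],0))
plan((0.442,0.093,0.16,22.5))
E
```

```text
connector_block    outl [306. 207.] 0.77 [443.7  93. ] [38.5 45.4] 20.5
connector_block [306. 203.] 0.93 [0.44276627 0.09175491 0.        ]
blue_mat    outl [387.  94.] 0.55 [557.4   7.4] [248.8  90.4] 85.9
blue_mat [386.  96.] 0.79 [0.55722414 0.00721945 0.        ]
relay    outl [112. 217.] 0.87 [433.6 302.7] [39.8 34.2] 70.1
relay [122. 212.] 0.88 [0.43129747 0.30392506 0.        ]
pos [0.4588 0.0801 0.3083] yaw -89.8 q7 -1.91 t 4.25 F [-0.2 -0.1 -0.5] op 0.0858
(0.442, 0.093, 0.16, 22.5) travel [-0.0129  0.0167  0.1483] rot [ 0.0000e+00  1.0000e-04 -1.9607e+00]
```

{"fn": "drive_tool", "kwargs": {
  "steps": [
    {"travel":[0,0,0],"delta_rot":[0,0,-0.14]},
    {"travel":[0,0,0.01],"delta_rot":[0,0,-0.28]},
    {"travel":[0,0,0.02],"delta_rot":[0,0,-0.42]},
    {"travel":[0,0,0.04],"delta_rot":[0,0,-0.56]},
    {"travel":[0,0,0.06],"delta_rot":[0,0,-0.7]},
    {"travel":[-0.005,0.008,0.08],"delta_rot":[0,0,-0.84]},
    {"travel":[-0.01,0.012,0.1],"delta_rot":[0,0,-0.98]},
    {"travel":[-0.013,0.017,0.12],"delta_rot":[0,0,-1.12]}
  ]
}}

```text
time_s: 5.05
tool_pos: [0.4417, 0.0934, 0.1877]
ee_rot: [-0.0, 0.976, -0.219, 0.0]
ft_force: [0.3, 0.1, 0.6]
opening: 0.0851
```

{"fn": "drive_tool", "kwargs": {
  "steps": [
    {"travel":[0,0,0.01],"delta_rot":[0,0,-0.14]},
    {"travel":[0,0,0.02],"delta_rot":[0,0,-0.28]},
    {"travel":[0,0,0.03],"delta_rot":[0,0,-0.42]},
    {"travel":[0,0,0.03],"delta_rot":[0,0,-0.56]},
    {"travel":[0,0,0.03],"delta_rot":[0,0,-0.7]},
    {"travel":[0,0,0.03],"delta_rot":[0,0,-0.84]},
    {"travel":[0,0,0.03],"delta_rot":[0,0,-0.84]},
    {"travel":[0,0,0.03],"delta_rot":[0,0,-0.84]}
  ]
}}

```text
time_s: 5.85
tool_pos: [0.4419, 0.093, 0.1583]
ee_rot: [-0.0, 0.981, 0.193, 0.0]
ft_force: [0.9, -0.1, -0.5]
opening: 0.0853
```

```bash
python3 - <<'E'
from h import *
d=cam("wrist");d=cam("wrist");save(d,"w3")
for k in ["connector_block","blue_mat","relay","gauge"]:
    for r in eyes.outline_of(k,"wrist")[:1]: print(k,"   outl",np.round(r["at"]),round(r["p"],2),*quad(d,r["pixels"],H[k]/1000))
    for r in eyes.pinpoint(k,"wrist")[:1]: print(k,np.round(r["at"]),round(r["p"],2),ray(d,r["at"],0))
plan((0.443,0.092,0.02,21))
E
```

```text
connector_block    outl [314. 229.] 0.56 [438.3  97.2] [35.  46.3] 22.8
connector_block [314. 226.] 0.8 [0.44024035 0.09141787 0.        ]
blue_mat    outl [110. 477.] 0.74 [ 350.1 -207.3] [17.4 14.9] 22.2
blue_mat [402. 365.] 0.88 [0.55678843 0.00540718 0.        ]
gauge    outl [368.  49.] 0.71 [425.7 211.5] [44.8 44.4] 54.7
gauge [367.  54.] 0.67 [0.42756177 0.21457911 0.        ]
pos [0.4418 0.0931 0.1583] yaw 22.4 q7 -0.18 t 6.35 F [-0.5  0.   0.5] op 0.0852
(0.443, 0.092, 0.02, 21) travel [0.0007 0.0015 0.1383] rot [ 0.0001 -0.      0.0252]
```

View pics/w3.png

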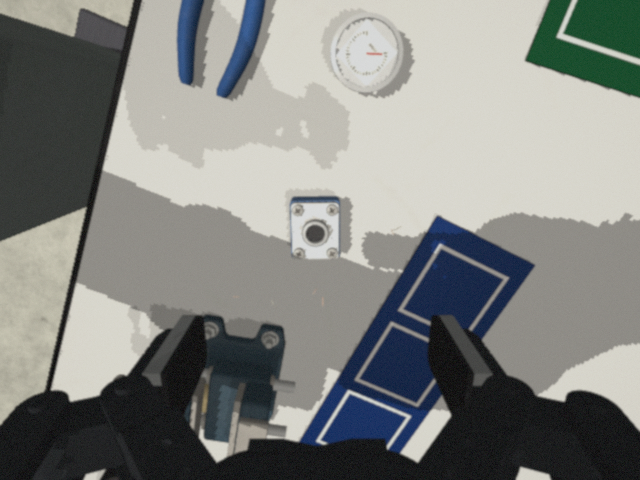

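```bash
python3 - <<'E'
from h import *
d=cam("wrist")
P=[ray(d,p,.025) for p in [(291,203),(339,203),(341,259),(293,260)]]
print(np.round(P,4),np.mean(P,0))
P=np.array(P);e=P[1]-P[0];f=P[2]-P[3];g=P[0]-P[3];h=P[1]-P[2]
print([round(np.degrees(np.arctan2(v[1],v[0])),1) for v in(e,f,g,h)],[np.linalg.norm(v) for v in (e,f,g,h)])
c=np.mean(P,0)
plan((c[0],c[1],0.02,21.5))
E
```

```text
[[0.4165 0.1073 0.025 ]
 [0.4467 0.1197 0.025 ]
 [0.4642 0.083  0.025 ]
 [0.4328 0.0692 0.025 ]] [0.44005454 0.09478191 0.025     ]
[np.float64(22.4), np.float64(23.7), np.float64(113.2), np.float64(115.5)] [np.float64(0.03262681864527416), np.float64(0.03422837219638306), np.float64(0.04143788008298793), np.float64(0.04073054133781026)]
pos [0.4418 0.0931 0.1583] yaw 22.4 q7 -0.18 t 6.4 F [-0.2 -0.4 -0. ] op 0.0855
(np.float64(0.44005453746323586), np.float64(0.09478190772755214), 0.02, 21.5) travel [-0.0009 -0.0022  0.1383] rot [ 0.0001 -0.      0.0165]
```

{"fn": "drive_tool", "kwargs": {
  "steps": [
    {"travel":[-0.001,-0.001,0.03],"delta_rot":[0,0,-0.01]},
    {"travel":[-0.001,-0.001,0.06],"delta_rot":[0,0,-0.01]},
    {"travel":[-0.001,-0.001,0.09],"delta_rot":[0,0,-0.01]},
    {"travel":[-0.001,-0.001,0.11],"delta_rot":[0,0,-0.01]},
    {"travel":[-0.001,-0.001,0.125],"delta_rot":[0,0,-0.01]},
    {"travel":[-0.001,-0.001,0.134],"delta_rot":[0,0,-0.01]},
    {"travel":[-0.001,-0.001,0.138],"delta_rot":[0,0,-0.01]},
    {"travel":[-0.001,-0.001,0.138],"delta_rot":[0,0,-0.01]}
  ]
}}

```text
time_s: 7.2
tool_pos: [0.4405, 0.0937, 0.0202]
ee_rot: [0.0, 0.98, 0.2, -0.0]
ft_force: [0.0, -0.1, -0.1]
opening: 0.0854
```

{"fn": "drive_tool", "kwargs": {
  "grip": 0.02,
  "squeeze": 40,
  "steps": [
    {"travel":[0,0,0],"delta_rot":[0,0,0]},
    {"travel":[0,0,0],"delta_rot":[0,0,0]},
    {"travel":[0,0,0],"delta_rot":[0,0,0]},
    {"travel":[0,0,0],"delta_rot":[0,0,0]},
    {"travel":[0,0,0],"delta_rot":[0,0,0]},
    {"travel":[0,0,0],"delta_rot":[0,0,0]},
    {"travel":[0,0,0],"delta_rot":[0,0,0]},
    {"travel":[0,0,0],"delta_rot":[0,0,0]}
  ]
}}

```text
time_s: 8.0
tool_pos: [0.4408, 0.0936, 0.0209]
ee_rot: [0.0, 0.98, 0.2, 0.0]
ft_force: [-0.1, 0.1, 5.7]
opening: 0.0347
```

{"fn": "drive_tool", "kwargs": {
  "steps": [
    {"travel":[0,0,-0.01],"delta_rot":[0,0,0]},
    {"travel":[0,0,-0.03],"delta_rot":[0,0,0]},
    {"travel":[0,0,-0.06],"delta_rot":[0,0,0]},
    {"travel":[0.012,0.02,-0.08],"delta_rot":[0,0,0.08]},
    {"travel":[0.03,0.05,-0.08],"delta_rot":[0,0,0.2]},
    {"travel":[0.05,0.085,-0.08],"delta_rot":[0,0,0.32]},
    {"travel":[0.065,0.11,-0.08],"delta_rot":[0,0,0.43]},
    {"travel":[0.074,0.125,-0.08],"delta_rot":[0,0,0.47]}
  ]
}}

```text
time_s: 8.8
tool_pos: [0.5593, 0.0053, 0.1011]
ee_rot: [0.0, 0.999, -0.037, 0.001]
ft_force: [-1.2, 0.2, -2.0]
opening: 0.0352
```

```bash
python3 - <<'E'
from h import *
d=cam("wrist");d=cam("wrist");d=cam("wrist");save(d,"w4")
for k in ["connector_block","blue_mat","relay"]:
    for r in eyes.outline_of(k,"wrist")[:1]: print(k,"   outl",np.round(r["at"]),round(r["p"],2),*quad(d,r["pixels"],H[k]/1000))
    for r in eyes.pinpoint(k,"wrist")[:1]: print(k,np.round(r["at"]),round(r["p"],2),ray(d,r["at"],0.003),ray(d,r["at"],arm.get_obs()["tool_pos"][2]-.02))
plan((0.5575,0.0074,0.024,-4))
E
```

```text
connector_block    outl [317. 325.] 0.67 [555.8 -34.4] [80.2 55.1] 85.9
connector_block [319. 315.] 0.72 [ 0.55737779 -0.03794448  0.003     ] [0.55987397 0.00481707 0.08040288]
blue_mat    outl [313. 154.] 0.76 [560.4  48.4] [166.3  89.8] 86.1
blue_mat [312. 249.] 0.85 [0.55613217 0.0074404  0.003     ] [0.5590593  0.03440496 0.08034782]
pos [0.5567 0.0083 0.1004] yaw -3.8 q7 -0.45 t 9.25 F [ 0.4  0.5 -1.5] op 0.0351
(0.5575, 0.0074, 0.024, -4) travel [0.0009 0.0008 0.0764] rot [-0.0002  0.0005  0.0035]
```

View pics/w4.png

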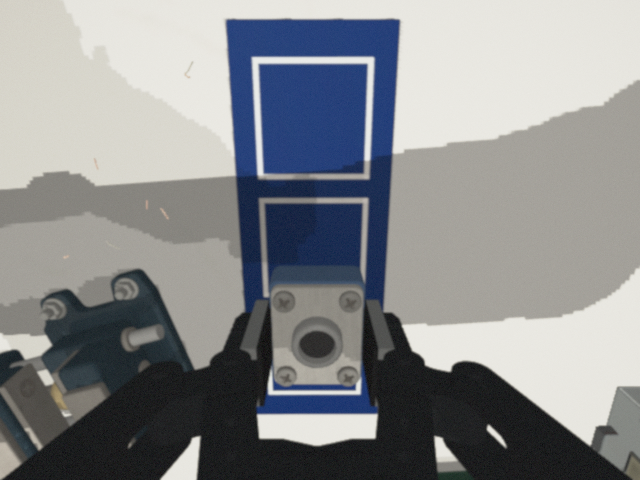

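```bash
cat >> h.py <<'E'
def squares(d,hsv_lo,hsv_hi,minside=.058,maxside=.07):
    """white-outlined squares: holes of the mat colour enclosed by the line; prints centre, sides, yaw at z=3 mm"""
    m=cv2.inRange(cv2.cvtColor(d["image"],cv2.COLOR_BGR2HSV),hsv_lo,hsv_hi)
    cs,_=cv2.findContours(m,cv2.RETR_LIST,cv2.CHAIN_APPROX_NONE)
    for c in cs:
        if cv2.contourArea(c)<1500: continue
        P=np.array([ray(d,p[0],.003)[:2] for p in c])*1000; r=cv2.minAreaRect(P.astype(np.float32))
        print("sq",np.round(cv2.minAreaRect(c)[0]),np.round(r[0],1),np.round(r[1],1),round(r[2],1))
BLUE=((105,100,20),(130,255,255)); GREEN=((40,80,20),(90,255,255))
E
python3 - <<'E'
from h import *
d=cam("wrist"); squares(d,*BLUE)
z=.1045
for p in [(283,301),(350,301),(347,377),(286,377),(317,343)]: print(np.round(ray(d,p,z),4))
print(np.mean([ray(d,p,z) for p in [(283,301),(350,301),(347,377),(286,377)]],0))
P=[ray(d,p,.003)[:2] for p in [(251,57),(376,57),(371,179),(257,179)]];print(np.mean(P,0),np.round(P,4))
plan((0.5575,0.0074,0.024,-4))
E
```

```text
sq [317. 396.] [549.6 -97.6] [35.5 87.4] 85.5
sq [319. 246.] [557.9  11.7] [46.8 56.3] 85.8
sq [320. 124.] [563.   81.7] [55.8 56.7] 86.2
sq [320. 124.] [563.1  81.5] [66.4 66.5] 85.8
sq [318. 169.] [560.5  48.9] [164.1  88. ] 85.9
[0.5461 0.0276 0.1045]
[0.5692 0.0261 0.1045]
[ 0.5668 -0.0051  0.1045]
[ 0.5442 -0.0036  0.1045]
[0.5567 0.0101 0.1045]
[0.55657418 0.01123609 0.1045    ]
[0.55987975 0.08473782] [[0.5294 0.1187]
 [0.5945 0.1144]
 [0.5905 0.0508]
 [0.5252 0.0551]]
pos [0.5569 0.0081 0.1004] yaw -3.8 q7 -0.45 t 9.3 F [-0.3 -0.9 -1.7] op 0.0349
(0.5575, 0.0074, 0.024, -4) travel [0.0007 0.0007 0.0764] rot [-0.0001  0.0003  0.0031]
```

{"fn": "drive_tool", "kwargs": {
  "steps": [
    {"travel":[0.001,0.0015,0.02],"delta_rot":[0,0,0.003]},
    {"travel":[0.001,0.0015,0.04],"delta_rot":[0,0,0.003]},
    {"travel":[0.001,0.0015,0.055],"delta_rot":[0,0,0.003]},
    {"travel":[0.001,0.0015,0.065],"delta_rot":[0,0,0.003]},
    {"travel":[0.001,0.0015,0.071],"delta_rot":[0,0,0.003]},
    {"travel":[0.001,0.0015,0.075],"delta_rot":[0,0,0.003]},
    {"travel":[0.001,0.0015,0.0765],"delta_rot":[0,0,0.003]},
    {"travel":[0.001,0.0015,0.0765],"delta_rot":[0,0,0.003]}
  ]
}}

```text
time_s: 10.1
tool_pos: [0.5587, 0.006, 0.0243]
ee_rot: [-0.0, 0.999, -0.035, 0.0]
ft_force: [-0.1, 0.6, -1.1]
opening: 0.0352
```

{"fn": "drive_tool", "kwargs": {
  "grip": 0.06,
  "steps": [
    {"travel":[0,0,0],"delta_rot":[0,0,0]},
    {"travel":[0,0,0],"delta_rot":[0,0,0]},
    {"travel":[0,0,0],"delta_rot":[0,0,0]},
    {"travel":[0,0,0],"delta_rot":[0,0,0]},
    {"travel":[0,0,-0.02],"delta_rot":[0,0,0]},
    {"travel":[0,0,-0.06],"delta_rot":[0,0,0]},
    {"travel":[0,0,-0.1],"delta_rot":[0,0,0]},
    {"travel":[0,0,-0.14],"delta_rot":[0,0,0]}
  ]
}}

```text
time_s: 10.9
tool_pos: [0.558, 0.0059, 0.1652]
ee_rot: [-0.0, 0.999, -0.035, -0.0]
ft_force: [1.1, -0.6, -0.3]
opening: 0.0599
```

```bash
python3 - <<'E'
from h import *
d=cam("wrist");d=cam("wrist");d=cam("wrist");save(d,"w5")
squares(d,*BLUE)
for k in ["connector_block","relay","green_mat"]:
    for r in eyes.outline_of(k,"wrist")[:1]: print(k,"   outl",np.round(r["at"]),round(r["p"],2),*quad(d,r["pixels"],H[k]/1000+.003*(k[0]=="c")))
    for r in eyes.pinpoint(k,"wrist")[:1]: print(k,np.round(r["at"]),round(r["p"],2),ray(d,r["at"],0.003))
plan((0.4315,0.305,0.16,0))
cv2.imwrite("pics/w5c.png",cv2.resize(d["image"][100:400,160:560],(800,600),interpolation=cv2.INTER_CUBIC))
E
```

```text
sq [310. 308.] [552.  -67.5] [55.2 55.7] 85.7
sq [310. 307.] [552.1 -67.5] [67.4 67.9] 85.7
sq [309. 221.] [557.4   7.3] [54.8 55.7] 85.8
sq [309. 221.] [557.4   6.9] [67.6 67.5] 86.0
sq [308. 120.] [562.8  81.7] [55.6 56. ] 85.8
sq [308. 120.] [562.8  81.2] [66.7 67.2] 86.0
sq [308. 202.] [557.4   7.4] [246.2  87.6] 85.9
connector_block    outl [313. 230.] 0.84 [558.9  10.2] [46.  35.1] 84.5
connector_block [311. 226.] 0.9 [0.55835444 0.00426371 0.003     ]
pos [0.5575 0.0059 0.1624] yaw -4.1 q7 -0.4 t 11.35 F [-0.4  0.4 -0.5] op 0.0605
(0.4315, 0.305, 0.16, 0) travel [-0.1469 -0.2895  0.0027] rot [ 0.0001  0.0025 -0.0709]
```

View pics/w5.png

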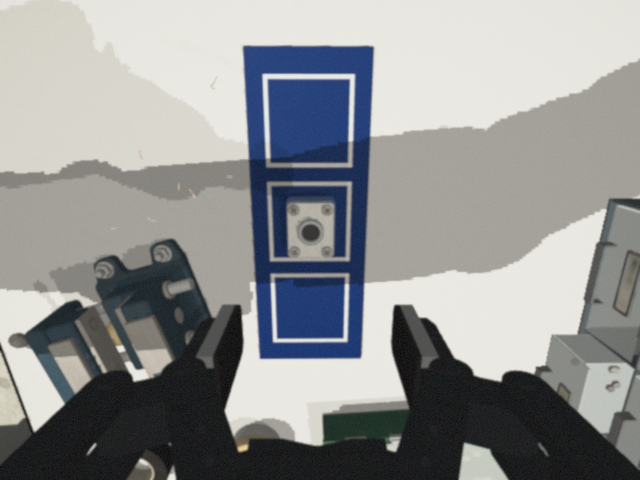

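{"fn": "drive_tool", "kwargs": {
  "grip": 0.07,
  "steps": [
    {"travel":[-0.012,-0.024,-0.01],"delta_rot":[0,0,0.03]},
    {"travel":[-0.034,-0.066,-0.02],"delta_rot":[0,0,0.07]},
    {"travel":[-0.056,-0.11,-0.02],"delta_rot":[0,0,0.12]},
    {"travel":[-0.078,-0.154,-0.02],"delta_rot":[0,0,0.17]},
    {"travel":[-0.1,-0.198,-0.02],"delta_rot":[0,0,0.22]},
    {"travel":[-0.122,-0.242,-0.02],"delta_rot":[0,0,0.26]},
    {"travel":[-0.138,-0.274,-0.02],"delta_rot":[0,0,0.277]},
    {"travel":[-0.147,-0.29,-0.02],"delta_rot":[0,0,0.277]}
  ]
}}

```text
time_s: 12.15
tool_pos: [0.4298, 0.3094, 0.1832]
ee_rot: [-0.0, 0.985, -0.171, -0.001]
ft_force: [-0.4, -0.4, 0.1]
opening: 0.0699
```

```bash
python3 - <<'E'
from h import *
d=cam("wrist");d=cam("wrist");d=cam("wrist");save(d,"w6")
squares(d,*BLUE);squares(d,*GREEN)
for k in ["relay","gauge","solder_reel","green_mat"]:
    for r in eyes.outline_of(k,"wrist")[:1]: print(k,"   outl",np.round(r["at"]),round(r["p"],2),*quad(d,r["pixels"],H[k]/1000))
    for r in eyes.pinpoint(k,"wrist")[:1]: print(k,np.round(r["at"]),round(r["p"],2),ray(d,r["at"],0.00))
plan((0.432,0.305,0.028,-20))
E
```

```text
sq [526. 369.] [563.5  99.6] [65.4 88.4] 85.2
sq [483. 164.] [565.2 305.1] [56.  55.6] 6.7
sq [484. 163.] [565.2 305.1] [67.4 67.9] 6.7
sq [484. 160.] [564.6 305.6] [88.2 97.4] 6.7
relay    outl [318. 224.] 0.63 [432.1 311. ] [33.  20.6] 71.1
relay [319. 218.] 0.7 [0.43120019 0.3077938  0.        ]
gauge    outl [352. 324.] 0.71 [427.1 217.2] [50.4 43.1] 70.8
gauge [352. 314.] 0.66 [ 4.28861359e-01  2.14564999e-01 -5.55111512e-17]
solder_reel    outl [267.  70.] 0.76 [435.7 419.1] [53.8 55.1] 70.4
solder_reel [275.  77.] 0.75 [0.43640997 0.41878515 0.        ]
green_mat    outl [484. 163.] 0.89 [564.2 306.3] [ 90.5 100.2] 6.6
green_mat [480. 168.] 0.87 [0.56379339 0.30342014 0.        ]
pos [0.4328 0.3048 0.1837] yaw -20.0 q7 -1.29 t 12.7 F [-0.7  0.6  0.8] op 0.0702
(0.432, 0.305, 0.028, -20) travel [-0.0009  0.      0.1557] rot [ 0.0002 -0.0002 -0.0006]
```

View pics/w6.png

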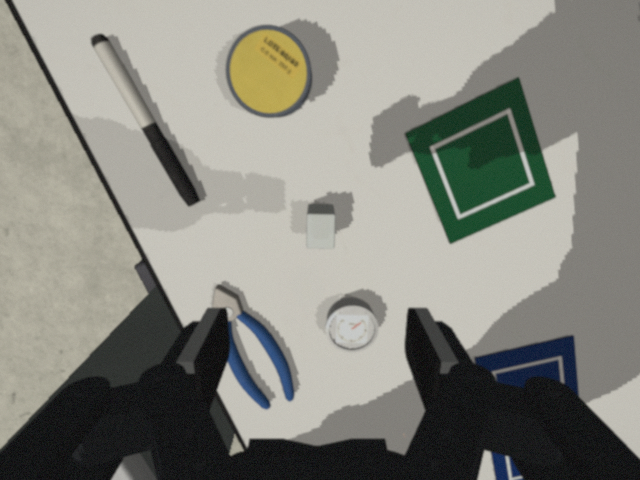

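```bash
python3 - <<'E'
from h import *
d=cam("wrist");P=np.array([ray(d,p,.034) for p in [(307,213),(335,213),(335,249),(307,248)]]);c=P.mean(0);print(np.round(P,4),c)
e=P[1]-P[0];f=P[0]-P[3];g=P[1]-P[2];print([np.round((np.linalg.norm(v),np.degrees(np.arctan2(v[1],v[0]))),3) for v in (e,f,g)])
plan((c[0],c[1],0.026,-19.5))
E
```

```text
[[0.43   0.3181 0.034 ]
 [0.4492 0.3111 0.034 ]
 [0.44   0.2848 0.034 ]
 [0.4205 0.2928 0.034 ]] [0.4349407  0.30168054 0.034     ]
[array([ 2.0000e-02, -2.0046e+01]), array([2.7000e-02, 6.9507e+01]), array([2.8000e-02, 7.0803e+01])]
pos [0.4327 0.305  0.1838] yaw -20.0 q7 -1.29 t 12.75 F [-0.   0.2  0.6] op 0.07
(np.float64(0.43494069693468085), np.float64(0.3016805402334086), 0.026, -19.5) travel [0.0032 0.0023 0.1578] rot [ 0.0001 -0.0002 -0.0088]
```

{"fn": "drive_tool", "kwargs": {
  "steps": [
    {"travel":[0.002,0.0015,0.04],"delta_rot":[0,0,0]},
    {"travel":[0.002,0.0015,0.08],"delta_rot":[0,0,0]},
    {"travel":[0.002,0.0015,0.11],"delta_rot":[0,0,0]},
    {"travel":[0.002,0.0015,0.13],"delta_rot":[0,0,0]},
    {"travel":[0.002,0.0015,0.145],"delta_rot":[0,0,0]},
    {"travel":[0.002,0.0015,0.155],"delta_rot":[0,0,0]},
    {"travel":[0.002,0.0015,0.161],"delta_rot":[0,0,0]},
    {"travel":[0.002,0.0015,0.161],"delta_rot":[0,0,0]}
  ]
}}

```text
time_s: 13.55
tool_pos: [0.4337, 0.3036, 0.0227]
ee_rot: [0.0, 0.985, -0.173, -0.0]
ft_force: [-0.6, 0.2, -0.0]
opening: 0.0697
```

{"fn": "drive_tool", "kwargs": {
  "grip": 0.01,
  "squeeze": 30,
  "steps": [
    {"travel":[0,0,0],"delta_rot":[0,0,0]},
    {"travel":[0,0,0],"delta_rot":[0,0,0]},
    {"travel":[0,0,0],"delta_rot":[0,0,0]},
    {"travel":[0,0,0],"delta_rot":[0,0,0]},
    {"travel":[0,0,0],"delta_rot":[0,0,0]},
    {"travel":[0,0,0],"delta_rot":[0,0,0]},
    {"travel":[0,0,0],"delta_rot":[0,0,0]},
    {"travel":[0,0,0],"delta_rot":[0,0,0]}
  ]
}}

```text
time_s: 14.35
tool_pos: [0.434, 0.3038, 0.0234]
ee_rot: [-0.0, 0.985, -0.173, 0.0]
ft_force: [-1.0, -0.9, 6.0]
opening: 0.0204
```

{"fn": "drive_tool", "kwargs": {
  "steps": [
    {"travel":[0,0,-0.01],"delta_rot":[0,0,0]},
    {"travel":[0,0,-0.03],"delta_rot":[0,0,0]},
    {"travel":[0,0,-0.06],"delta_rot":[0,0,0]},
    {"travel":[0,0,-0.09],"delta_rot":[0,0,0]},
    {"travel":[0,0,-0.1],"delta_rot":[0,0,0]},
    {"travel":[0,0,-0.1],"delta_rot":[0,0,0]},
    {"travel":[0,0,-0.1],"delta_rot":[0,0,0]},
    {"travel":[0,0,-0.1],"delta_rot":[0,0,0]}
  ]
}}

```text
time_s: 15.15
tool_pos: [0.433, 0.3028, 0.1215]
ee_rot: [0.001, 0.985, -0.173, -0.001]
ft_force: [-1.2, -0.3, -0.9]
opening: 0.0203
```

```bash
python3 - <<'E'
from h import *
d=cam("wrist");save(d,"w7")
plan((0.5628,0.0814,0.12,-4.1))
cv2.imwrite("pics/w7c.png",d["image"][230:480,200:440])
E
```

```text
pos [0.433  0.3029 0.1215] yaw -19.9 q7 -1.34 t 15.2 F [-0.1  0.1 -0.6] op 0.0203
(0.5628, 0.0814, 0.12, -4.1) travel [0.1976 0.164  0.0015] rot [ 0.0019  0.0017 -0.2764]
```

View pics/w7c.png

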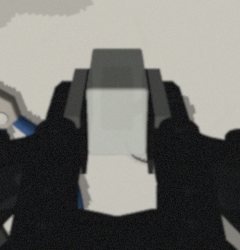

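```bash
python3 - <<'E'
from h import *
d=cam("wrist");o=arm.get_obs();w,x,y,z=o["ee_rot"];R=Ro.from_quat([x,y,z,w])
for zz in (.0106,.0086):
    P=np.array([ray(d,p,o["tool_pos"][2]+zz) for p in [(287,318),(346,318),(345,385),(288,385)]])
    print(np.round(R.inv().apply(P-o["tool_pos"]),4), R.inv().apply(P.mean(0)-o["tool_pos"]))
E
```

```text
[[-0.01   -0.0155 -0.0106]
 [ 0.0096 -0.0155 -0.0106]
 [ 0.0098  0.0112 -0.0106]
 [-0.0103  0.0112 -0.0106]] [-0.00022589 -0.00214871 -0.01060366]
[[-0.0102 -0.0144 -0.0086]
 [ 0.0097 -0.0144 -0.0086]
 [ 0.01    0.0128 -0.0086]
 [-0.0105  0.0128 -0.0086]] [-0.00022756 -0.00078782 -0.00860115]
```

{"fn": "drive_tool", "kwargs": {
  "steps": [
    {"travel":[0.015,0.012,0],"delta_rot":[0,0,-0.02]},
    {"travel":[0.042,0.035,0],"delta_rot":[0,0,-0.06]},
    {"travel":[0.075,0.062,0],"delta_rot":[0,0,-0.1]},
    {"travel":[0.108,0.09,0],"delta_rot":[0,0,-0.16]},
    {"travel":[0.142,0.118,0],"delta_rot":[0,0,-0.22]},
    {"travel":[0.17,0.141,0],"delta_rot":[0,0,-0.26]},
    {"travel":[0.19,0.158,0],"delta_rot":[0,0,-0.276]},
    {"travel":[0.1975,0.164,0],"delta_rot":[0,0,-0.276]}
  ]
}}

```text
time_s: 16.05
tool_pos: [0.5643, 0.0783, 0.1217]
ee_rot: [0.001, 0.999, -0.038, -0.001]
ft_force: [0.7, -0.3, -1.0]
opening: 0.0207
```

```bash
python3 - <<'E'
from h import *
for i in range(5): d=cam("top")
plan((0.5628,0.0814,0.0265,-4.1))
E
```

```text
pos [0.5624 0.0842 0.1226] yaw -4.0 q7 -0.61 t 16.3 F [-0.4 -0.3 -1.2] op 0.021
(0.5628, 0.0814, 0.0265, -4.1) travel [0.0006 0.0029 0.0961] rot [-0.0009  0.0008  0.0022]
```

{"fn": "drive_tool", "kwargs": {
  "steps": [
    {"travel":[0.0006,0.004,0.025],"delta_rot":[0,0,0.002]},
    {"travel":[0.0006,0.004,0.05],"delta_rot":[0,0,0.002]},
    {"travel":[0.0006,0.004,0.07],"delta_rot":[0,0,0.002]},
    {"travel":[0.0006,0.004,0.082],"delta_rot":[0,0,0.002]},
    {"travel":[0.0006,0.004,0.09],"delta_rot":[0,0,0.002]},
    {"travel":[0.0006,0.004,0.094],"delta_rot":[0,0,0.002]},
    {"travel":[0.0006,0.004,0.0955],"delta_rot":[0,0,0.002]},
    {"travel":[0.0006,0.004,0.0955],"delta_rot":[0,0,0.002]}
  ]
}}

```text
time_s: 17.1
tool_pos: [0.5641, 0.0782, 0.0278]
ee_rot: [-0.0, 0.999, -0.037, 0.0]
ft_force: [0.8, 0.2, -0.4]
opening: 0.0208
```

```bash
python3 - <<'E'
from h import *
plan((0.5628,0.0802,0.0265,-4.1))
E
```

```text
pos [0.5641 0.0782 0.0278] yaw -4.2 q7 -0.68 t 17.1 F [ 0.8  0.2 -0.4] op 0.0208
(0.5628, 0.0802, 0.0265, -4.1) travel [-0.0015 -0.0019  0.0013] rot [-0.0003 -0.0009 -0.0023]
```

{"fn": "drive_tool", "kwargs": {
  "steps": [
    {"travel":[0,0,0],"delta_rot":[0,0,0]},
    {"travel":[0,0,0],"delta_rot":[0,0,0]},
    {"travel":[0,0,0],"delta_rot":[0,0,0]},
    {"travel":[0,0,0],"delta_rot":[0,0,0]},
    {"travel":[0,0,0],"delta_rot":[0,0,0]},
    {"travel":[0,0,0],"delta_rot":[0,0,0]},
    {"travel":[0,0,0],"delta_rot":[0,0,0]},
    {"travel":[0,0,0],"delta_rot":[0,0,0]}
  ]
}}

```text
time_s: 17.9
tool_pos: [0.5637, 0.078, 0.0273]
ee_rot: [0.0, 0.999, -0.037, -0.0]
ft_force: [-0.2, 0.4, -0.4]
opening: 0.0207
```

{"fn": "drive_tool", "kwargs": {
  "steps": [
    {"travel":[-0.001,-0.0022,0],"delta_rot":[0,0,0]},
    {"travel":[-0.001,-0.0022,0],"delta_rot":[0,0,0]},
    {"travel":[-0.001,-0.0022,0],"delta_rot":[0,0,0]},
    {"travel":[-0.001,-0.0022,0.0005],"delta_rot":[0,0,0]},
    {"travel":[-0.001,-0.0022,0.0008],"delta_rot":[0,0,0]},
    {"travel":[-0.001,-0.0022,0.0008],"delta_rot":[0,0,0]},
    {"travel":[-0.001,-0.0022,0.0008],"delta_rot":[0,0,0]},
    {"travel":[-0.001,-0.0022,0.0008],"delta_rot":[0,0,0]}
  ]
}}

```text
time_s: 18.7
tool_pos: [0.5629, 0.0802, 0.0265]
ee_rot: [-0.0, 0.999, -0.037, 0.0]
ft_force: [0.7, 0.4, 1.0]
opening: 0.0209
```

{"fn": "drive_tool", "kwargs": {
  "grip": 0.05,
  "steps": [
    {"travel":[0,0,0],"delta_rot":[0,0,0]},
    {"travel":[0,0,0],"delta_rot":[0,0,0]},
    {"travel":[0,0,0],"delta_rot":[0,0,0]},
    {"travel":[0,0,0],"delta_rot":[0,0,0]},
    {"travel":[0,0,-0.02],"delta_rot":[0,0,0]},
    {"travel":[0,0,-0.06],"delta_rot":[0,0,0]},
    {"travel":[0,0,-0.1],"delta_rot":[0,0,0]},
    {"travel":[0,0,-0.14],"delta_rot":[0,0,0]}
  ]
}}

```text
time_s: 19.5
tool_pos: [0.5625, 0.0803, 0.1679]
ee_rot: [-0.0, 0.999, -0.037, -0.0]
ft_force: [1.3, -0.4, -0.2]
opening: 0.05
```

```bash
python3 - <<'E'
from h import *
for i in range(6): d=cam("wrist")
save(d,"w8")
squares(d,*BLUE)
for k in ["connector_block","relay","gauge"]:
    for r in eyes.outline_of(k,"wrist")[:1]: print(k,"   outl",np.round(r["at"]),round(r["p"],2),*quad(d,r["pixels"],H[k]/1000+.003*(k[0]!="g")))
    for r in eyes.pinpoint(k,"wrist")[:1]: print(k,np.round(r["at"]),round(r["p"],2),ray(d,r["at"],0.003))
plan((0.428,0.2125,0.16,45))
cv2.imwrite("pics/w8c.png",cv2.resize(d["image"][60:360,160:460],(600,600)))
E
```

```text
sq [318. 382.] [552.1 -67.2] [54.3 55.6] 85.7
sq [318. 382.] [552.2 -67.6] [67.1 68. ] 85.7
sq [318. 308.] [557.5   7. ] [54.6 55.7] 85.7
sq [318. 308.] [557.4   5.6] [69.6 67.8] 85.7
sq [317. 228.] [562.1  75.7] [41.9 26.8] 85.7
sq [318. 220.] [562.8  81.7] [55.7 55.8] 85.7
sq [318. 220.] [562.9  81.4] [66.9 67.6] 85.7
sq [318. 291.] [557.5   8. ] [246.4  87.6] 85.9
connector_block    outl [321. 312.] 0.57 [558.5  14.2] [50.5 35.4] 85.7
connector_block [321. 311.] 0.74 [0.55990761 0.00445407 0.003     ]
relay    outl [317. 227.] 0.63 [562.8  86. ] [34.8 21.8] 85.0
relay [317. 219.] 0.78 [0.56291864 0.08343429 0.003     ]
gauge    outl [92. 47.] 0.9 [429.6 209.7] [44.6 50.7] 51.5
gauge [107.  47.] 0.65 [0.4309797 0.2128459 0.003    ]
pos [0.5625 0.0802 0.1657] yaw -4.2 q7 -0.57 t 20.1 F [-0.7  0.3  0.4] op 0.0499
(0.428, 0.2125, 0.16, 45) travel [-0.1439 -0.122   0.0059] rot [-4.000e-04  1.400e-03 -8.593e-01]
```

View pics/w8c.png

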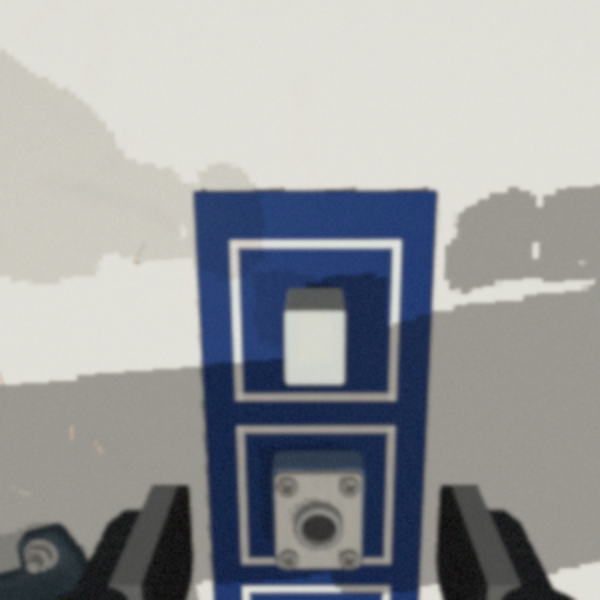

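```bash
python3 - <<'E'
from h import *
d=cam("wrist")
print("relay top",ray(d,(317.5,233.5),.037),"bottom edge",ray(d,(317.5,204),.003),"block edge",ray(d,(318,285),.003), ray(d,(319,320.5),.026))
plan((0.428,0.212,0.17,0))
E
```

```text
relay top [0.56278109 0.08258276 0.037     ] bottom edge [0.5637524  0.09551817 0.003     ] block edge [0.55923491 0.02858485 0.003     ] [0.55854753 0.00919056 0.026     ]
pos [0.5626 0.0803 0.1659] yaw -4.2 q7 -0.57 t 20.15 F [-0.4 -0.8  0.4] op 0.05
(0.428, 0.212, 0.17, 0) travel [-0.144  -0.1214 -0.004 ] rot [ 0.      0.0011 -0.0739]
```

{"fn": "drive_tool", "kwargs": {
  "grip": 0.064,
  "steps": [
    {"travel":[-0.012,-0.01,0],"delta_rot":[0,0,-0.01]},
    {"travel":[-0.036,-0.03,0],"delta_rot":[0,0,-0.03]},
    {"travel":[-0.065,-0.055,0],"delta_rot":[0,0,-0.05]},
    {"travel":[-0.095,-0.08,0],"delta_rot":[0,0,-0.07]},
    {"travel":[-0.12,-0.101,0],"delta_rot":[0,0,-0.074]},
    {"travel":[-0.137,-0.115,0],"delta_rot":[0,0,-0.074]},
    {"travel":[-0.144,-0.121,0],"delta_rot":[0,0,-0.074]},
    {"travel":[-0.144,-0.121,0],"delta_rot":[0,0,-0.074]}
  ]
}}

```text
time_s: 20.95
tool_pos: [0.4271, 0.2126, 0.1666]
ee_rot: [0.0, 1.0, 0.002, 0.0]
ft_force: [0.7, -0.1, 0.2]
opening: 0.0639
```

```bash
cat >> h.py <<'E'
def circ(d,k,ztop,rtop):
    """least-squares centre of a standing disc: fits the outline of the cylinder (z 0..ztop) to the mask by overlap"""
    from scipy.optimize import minimize
    rs=eyes.outline_of(k,"wrist")[:1]
    if not rs: print(k,"none"); return
    m=rs[0]["pixels"].astype(np.uint8); z0,z1=ztop
    a=np.linspace(0,2*np.pi,60)
    def model(c):
        P=np.array([proj(d,(c[0]+rtop*np.cos(t),c[1]+rtop*np.sin(t),z)) for z in (z0,z1) for t in a],np.float32)
        im=np.zeros_like(m); cv2.fillConvexPoly(im,(cv2.convexHull(P)*16).astype(np.int32),1,shift=4); return im
    f=lambda c:-np.sum(model(c)&m)/np.sum(model(c)|m)
    c0=ray(d,rs[0]["at"],(z0+z1)/2)[:2]
    r=minimize(f,c0,method="Nelder-Mead",options=dict(initial_simplex=[c0,c0+[.01,0],c0+[0,.01]],xatol=2e-4))
    print(k,"circ",np.round(r.x,4),"IoU",round(-r.fun,3),"p",round(rs[0]["p"],2)); return r.x
E
python3 - <<'E'
from h import *
for i in range(4): d=cam("wrist")
save(d,"w9")
c=circ(d,"gauge",(0,.021),.0225)
for r in eyes.pinpoint("gauge","wrist")[:1]: print(np.round(r["at"]),round(r["p"],2),ray(d,r["at"],0))
circ(d,"solder_reel",(0,.04),.0275)
plan((*c,.020,0))
E
```

```text
gauge circ [0.4708 0.2292] IoU -0.0 p 0.55
[316. 220.] 0.94 [0.4278888  0.21282794 0.        ]
solder_reel none
pos [0.4289 0.2108 0.1664] yaw -0.1 q7 -0.83 t 21.3 F [1.4 0.7 0. ] op 0.0635
(np.float64(0.4707897147596744), np.float64(0.22916355258789156), 0.02, 0) travel [ 0.0419 -0.0184  0.1464] rot [ 0.0001  0.0001 -0.0017]h.py:52: RuntimeWarning: overflow encountered in scalar negative
  f=lambda c:-np.sum(model(c)&m)/np.sum(model(c)|m)
```

View pics/w9.png

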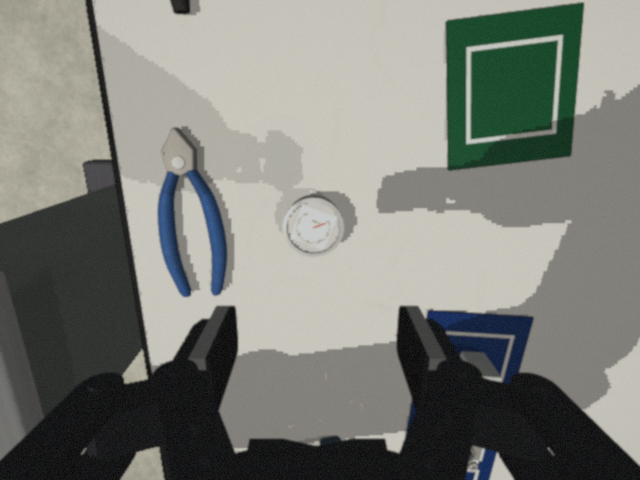

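```bash
sed -i 's/f=lambda c:-np.sum(model(c)&m)/f=lambda c:-1.0*np.sum(model(c)\&m)/' h.py; sed -i 's/-1.0\*np.sum(model(c)&m)/-1.0*float(np.sum(model(c)\&m))/' h.py
python3 - <<'E'
from h import *
d=cam("wrist")
c=circ(d,"gauge",(0,.021),.0225); print(ray(d,(314.5,226),.021))
plan((*c,.020,0))
E
```

```text
gauge circ [0.4253 0.2112] IoU 0.891 p 0.81
[0.42694294 0.21382574 0.021     ]
pos [0.4286 0.2111 0.1664] yaw -0.1 q7 -0.83 t 21.4 F [ 0.4 -0.3  0.3] op 0.0643
(np.float64(0.4252992597375116), np.float64(0.21116380206152674), 0.02, 0) travel [-0.0033 -0.      0.1464] rot [ 0.      0.     -0.0011]
```

{"fn": "drive_tool", "kwargs": {
  "steps": [
    {"travel":[-0.002,-0.001,0.04],"delta_rot":[0,0,0]},
    {"travel":[-0.002,-0.001,0.08],"delta_rot":[0,0,0]},
    {"travel":[-0.002,-0.001,0.105],"delta_rot":[0,0,0]},
    {"travel":[-0.002,-0.001,0.125],"delta_rot":[0,0,0]},
    {"travel":[-0.002,-0.001,0.138],"delta_rot":[0,0,0]},
    {"travel":[-0.002,-0.001,0.144],"delta_rot":[0,0,0]},
    {"travel":[-0.002,-0.001,0.1465],"delta_rot":[0,0,0]},
    {"travel":[-0.002,-0.001,0.1465],"delta_rot":[0,0,0]}
  ]
}}

```text
time_s: 22.2
tool_pos: [0.4267, 0.2128, 0.0204]
ee_rot: [-0.0, 1.0, -0.0, 0.0]
ft_force: [0.6, 0.1, 0.5]
opening: 0.064
```

{"fn": "drive_tool", "kwargs": {
  "grip": 0.03,
  "squeeze": 40,
  "steps": [
    {"travel":[0,0,0],"delta_rot":[0,0,0]},
    {"travel":[0,0,0],"delta_rot":[0,0,0]},
    {"travel":[0,0,0],"delta_rot":[0,0,0]},
    {"travel":[0,0,0],"delta_rot":[0,0,0]},
    {"travel":[0,0,0],"delta_rot":[0,0,0]},
    {"travel":[0,0,0],"delta_rot":[0,0,0]},
    {"travel":[0,0,0],"delta_rot":[0,0,0]},
    {"travel":[0,0,0],"delta_rot":[0,0,0]}
  ]
}}

```text
time_s: 23.0
tool_pos: [0.4268, 0.2128, 0.0211]
ee_rot: [-0.0, 1.0, -0.0, 0.001]
ft_force: [-1.9, -0.9, 7.2]
opening: 0.0426
```

{"fn": "drive_tool", "kwargs": {
  "steps": [
    {"travel":[0,0,-0.01],"delta_rot":[0,0,0]},
    {"travel":[0,0,-0.03],"delta_rot":[0,0,0]},
    {"travel":[0,0,-0.06],"delta_rot":[0,0,0]},
    {"travel":[0,0,-0.1],"delta_rot":[0,0,0]},
    {"travel":[0,0,-0.13],"delta_rot":[0,0,0]},
    {"travel":[0,0,-0.14],"delta_rot":[0,0,0]},
    {"travel":[0,0,-0.14],"delta_rot":[0,0,0]},
    {"travel":[0,0,-0.14],"delta_rot":[0,0,0]}
  ]
}}

```text
time_s: 23.8
tool_pos: [0.4258, 0.212, 0.1593]
ee_rot: [0.0, 1.0, -0.0, -0.0]
ft_force: [-0.6, 0.8, -1.2]
opening: 0.0423
```

```bash
python3 - <<'E'
from h import *
d=cam("wrist");save(d,"w10")
z=arm.get_obs()["tool_pos"][2]-.0205
circ(d,"gauge",(z,z+.021),.0225)
plan((0.5521,-0.0676,0.16,-4.1))
cv2.imwrite("pics/w10c.png",d["image"][230:480,180:460])
E
```

```text
gauge circ [0.4255 0.2095] IoU 0.892 p 0.7
pos [0.4254 0.2119 0.1587] yaw 0.0 q7 -0.85 t 23.9 F [-0.4  0.3 -0.8] op 0.0421
(0.5521, -0.0676, 0.16, -4.1) travel [ 0.1267  0.2796 -0.0013] rot [0.0012 0.0023 0.0716]
```

View pics/w10c.png

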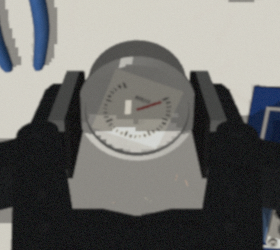

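{"fn": "drive_tool", "kwargs": {
  "steps": [
    {"travel":[0.01,0.022,0],"delta_rot":[0,0,0.01]},
    {"travel":[0.029,0.064,0],"delta_rot":[0,0,0.02]},
    {"travel":[0.048,0.106,0],"delta_rot":[0,0,0.03]},
    {"travel":[0.067,0.148,0],"delta_rot":[0,0,0.05]},
    {"travel":[0.086,0.19,0],"delta_rot":[0,0,0.07]},
    {"travel":[0.105,0.232,0],"delta_rot":[0,0,0.072]},
    {"travel":[0.119,0.264,0],"delta_rot":[0,0,0.072]},
    {"travel":[0.1265,0.28,0],"delta_rot":[0,0,0.072]}
  ]
}}

```text
time_s: 24.7
tool_pos: [0.5527, -0.0713, 0.1583]
ee_rot: [0.0, 0.999, -0.038, -0.001]
ft_force: [-0.3, 0.1, -0.4]
opening: 0.0421
```

{"fn": "drive_tool", "kwargs": {
  "steps": [
    {"travel":[0,0,0],"delta_rot":[0,0,0]},
    {"travel":[0,0,0],"delta_rot":[0,0,0]},
    {"travel":[0,0,0.02],"delta_rot":[0,0,0]},
    {"travel":[0,0,0.04],"delta_rot":[0,0,0]},
    {"travel":[0,0,0.06],"delta_rot":[0,0,0]},
    {"travel":[0,0,0.06],"delta_rot":[0,0,0]},
    {"travel":[0,0,0.06],"delta_rot":[0,0,0]},
    {"travel":[0,0,0.06],"delta_rot":[0,0,0]}
  ]
}}

```text
time_s: 25.5
tool_pos: [0.5533, -0.0664, 0.1011]
ee_rot: [-0.0, 0.999, -0.035, 0.001]
ft_force: [-0.0, 0.0, -0.2]
opening: 0.0421
```

```bash
python3 - <<'E'
from h import *
d=cam("wrist");save(d,"w11")
z=arm.get_obs()["tool_pos"][2]-.0208
circ(d,"gauge",(z,z+.021),.0225);print(ray(d,(317,340),z+.021))
squares(d,*BLUE)
plan((0.5521,-0.0676,0.0245,-4.1))
E
```

```text
gauge circ [ 0.5525 -0.068 ] IoU 0.876 p 0.57
[ 0.55318191 -0.06568335  0.10141099]
sq [315. 252.] [552.3 -67. ] [53.9 56.2] 85.9
sq [317. 129.] [558.5   4.8] [47.9 39.8] 85.9
sq [315. 125.] [557.6   6.7] [56.1 56.4] 85.9
sq [316. 124.] [557.6   6.5] [66.1 66.5] 86.0
sq [316.  16.] [561.5  60.5] [14.8 56.5] 86.0
sq [315. 154.] [555.7 -18.6] [173.6  88.1] 85.9
pos [ 0.5534 -0.0669  0.1011] yaw -4.1 q7 -0.35 t 25.6 F [ 0.7 -0.  -0.7] op 0.0422
(0.5521, -0.0676, 0.0245, -4.1) travel [-0.0014  0.0007  0.0766] rot [-0.     -0.0019  0.0001]
```

View pics/w11.png

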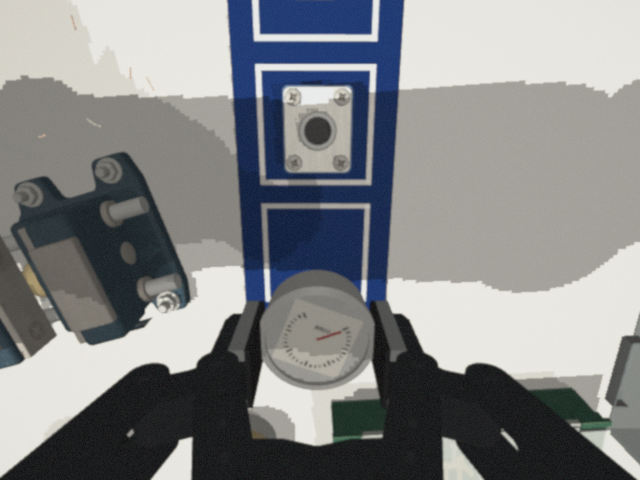

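{"fn": "drive_tool", "kwargs": {
  "steps": [
    {"travel":[-0.0014,0.0005,0.02],"delta_rot":[0,0,0]},
    {"travel":[-0.0014,0.0005,0.04],"delta_rot":[0,0,0]},
    {"travel":[-0.0014,0.0005,0.055],"delta_rot":[0,0,0]},
    {"travel":[-0.0014,0.0005,0.065],"delta_rot":[0,0,0]},
    {"travel":[-0.0014,0.0005,0.072],"delta_rot":[0,0,0]},
    {"travel":[-0.0014,0.0005,0.075],"delta_rot":[0,0,0]},
    {"travel":[-0.0014,0.0005,0.0765],"delta_rot":[0,0,0]},
    {"travel":[-0.0014,0.0005,0.0765],"delta_rot":[0,0,0]}
  ]
}}

```text
time_s: 26.4
tool_pos: [0.5516, -0.0677, 0.0242]
ee_rot: [0.0, 0.999, -0.036, 0.0]
ft_force: [-0.7, -0.2, 1.8]
opening: 0.0423
```

{"fn": "drive_tool", "kwargs": {
  "grip": 0.062,
  "steps": [
    {"travel":[0,0,0],"delta_rot":[0,0,0]},
    {"travel":[0,0,0],"delta_rot":[0,0,0]},
    {"travel":[0,0,0],"delta_rot":[0,0,0]},
    {"travel":[0,0,0],"delta_rot":[0,0,0]},
    {"travel":[0,0,-0.02],"delta_rot":[0,0,0]},
    {"travel":[0,0,-0.06],"delta_rot":[0,0,0]},
    {"travel":[0,0,-0.1],"delta_rot":[0,0,0]},
    {"travel":[0,0,-0.14],"delta_rot":[0,0,0]}
  ]
}}

```text
time_s: 27.2
tool_pos: [0.551, -0.0678, 0.1649]
ee_rot: [-0.0, 0.999, -0.036, -0.0]
ft_force: [0.2, -1.1, 0.4]
opening: 0.0621
```

```bash
python3 - <<'E'
from h import *
for i in range(5):d=cam("wrist")
save(d,"w12")
circ(d,"gauge",(.003,.024),.0225)
for r in eyes.pinpoint("gauge","wrist")[:1]: print(np.round(r["at"]),round(r["p"],2),ray(d,r["at"],0.003))
squares(d,*BLUE)
plan((0.435,0.19,0.2,40),(0.4355,0.4195,0.17,40))
E
```

```text
gauge circ [ 0.5512 -0.07  ] IoU 0.912 p 0.7
[319. 224.] 0.97 [ 0.55382956 -0.06781072  0.003     ]
sq [317. 222.] [552.  -67.7] [54.8 55.7] 85.8
sq [317. 222.] [552.  -67.7] [66.7 67.5] 85.8
sq [318. 123.] [558.4   5.1] [47.4 39.9] 85.9
sq [316. 120.] [557.3   6.9] [55.2 55.9] 85.9
sq [316. 120.] [557.4   6.6] [66.1 67.4] 85.9
sq [316.  24.] [561.7  67.6] [28.  56.1] 85.9
sq [316. 140.] [555.6 -17.1] [197.8  87.7] 85.9
pos [ 0.5503 -0.0679  0.1621] yaw -4.1 q7 -0.29 t 27.55 F [ 0.7  0.3 -0.5] op 0.0618
(0.435, 0.19, 0.2, 40) travel [-0.1336 -0.249  -0.0376] rot [-0.001   0.0025 -0.7702]
(0.4355, 0.4195, 0.17, 40) travel [-0.1496 -0.4779 -0.0075] rot [-0.001   0.0025 -0.7702]
```

View pics/w12.png

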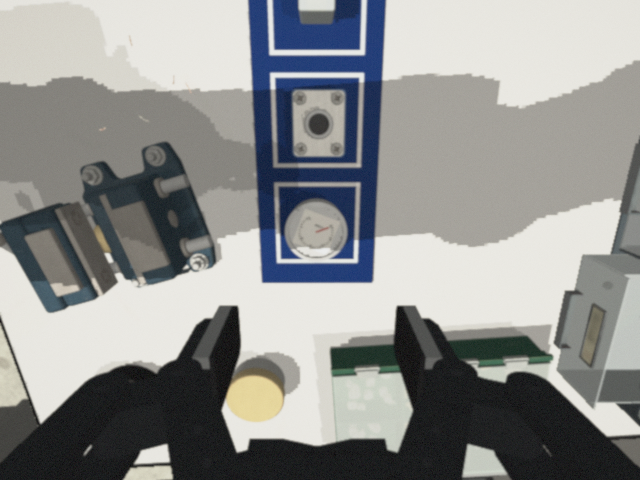

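{"fn": "drive_tool", "kwargs": {
  "grip": 0.08,
  "steps": [
    {"travel":[-0.01,-0.02,-0.02],"delta_rot":[0,0,-0.05]},
    {"travel":[-0.028,-0.053,-0.035],"delta_rot":[0,0,-0.14]},
    {"travel":[-0.05,-0.093,-0.038],"delta_rot":[0,0,-0.25]},
    {"travel":[-0.072,-0.133,-0.038],"delta_rot":[0,0,-0.36]},
    {"travel":[-0.093,-0.173,-0.038],"delta_rot":[0,0,-0.48]},
    {"travel":[-0.11,-0.206,-0.038],"delta_rot":[0,0,-0.6]},
    {"travel":[-0.125,-0.233,-0.038],"delta_rot":[0,0,-0.7]},
    {"travel":[-0.1335,-0.249,-0.038],"delta_rot":[0,0,-0.77]}
  ]
}}

```text
time_s: 28.35
tool_pos: [0.4342, 0.1922, 0.2006]
ee_rot: [-0.0, 0.939, 0.345, -0.001]
ft_force: [0.4, 0.3, -0.2]
opening: 0.08
```

{"fn": "drive_tool", "kwargs": {
  "steps": [
    {"travel":[0.02,-0.024,0],"delta_rot":[0,0,0]},
    {"travel":[0.046,-0.055,0],"delta_rot":[0,0,0]},
    {"travel":[0.073,-0.087,0.01],"delta_rot":[0,0,0]},
    {"travel":[0.1,-0.119,0.02],"delta_rot":[0,0,0]},
    {"travel":[0.125,-0.148,0.03],"delta_rot":[0,0,0]},
    {"travel":[0.14,-0.167,0.03],"delta_rot":[0,0,0]},
    {"travel":[0.148,-0.1755,0.03],"delta_rot":[0,0,0]},
    {"travel":[0.148,-0.1755,0.03],"delta_rot":[0,0,0]}
  ]
}}

```text
time_s: 29.15
tool_pos: [0.4364, 0.4205, 0.1708]
ee_rot: [-0.0, 0.94, 0.343, -0.001]
ft_force: [-0.5, -0.7, 0.5]
opening: 0.0799
```

```bash
python3 - <<'E'
from h import *
for i in range(4):d=cam("wrist")
save(d,"w13")
c=circ(d,"solder_reel",(.0,.04),.0275)
for r in eyes.pinpoint("solder_reel","wrist")[:1]: print(np.round(r["at"]),round(r["p"],2),ray(d,r["at"],0.0))
m=cv2.inRange(cv2.cvtColor(d["image"],cv2.COLOR_BGR2HSV),(20,100,60),(35,255,255))
for q in cv2.findContours(m,cv2.RETR_EXTERNAL,cv2.CHAIN_APPROX_NONE)[0]:
    if len(q)>60:
        P=np.array([ray(d,p[0],.04)[:2] for p in q],np.float32)*1000;print("label",cv2.minEnclosingCircle(P),cv2.minAreaRect(P))
squares(d,*GREEN)
plan((*c,0.024,40))
E
```

```text
solder_reel none
[316. 217.] 0.96 [0.43440858 0.41881888 0.        ]
label ((435.22393798828125, 419.3920593261719), 24.404613494873047) ((435.2916259765625, 419.54217529296875), (48.42478561401367, 47.57015609741211), 39.88772201538086)
sq [346. 397.] [564.9 305.8] [55.5 55.4] 6.6
sq [346. 397.] [565.  305.7] [68.  68.6] 6.6
sq [347. 396.] [564.7 306.3] [88.9 99.1] 6.8Traceback (most recent call last):
  File "<stdin>", line 11, in <module>
TypeError: Value after * must be an iterable, not NoneType
```

```bash
python3 - <<'E'
from h import *
plan((.4352,.4193,0.02,40))
E
```

```text
pos [0.4374 0.4181 0.1716] yaw 39.9 q7 -0.54 t 29.45 F [0.3 0.2 1.1] op 0.0799
(0.4352, 0.4193, 0.02, 40) travel [-0.0009 -0.0025  0.1516] rot [ 0.0011  0.0001 -0.0021]
```

{"fn": "drive_tool", "kwargs": {
  "steps": [
    {"travel":[-0.001,-0.0015,0.04],"delta_rot":[0,0,0]},
    {"travel":[-0.001,-0.0015,0.075],"delta_rot":[0,0,0]},
    {"travel":[-0.001,-0.0015,0.1],"delta_rot":[0,0,0]},
    {"travel":[-0.001,-0.0015,0.12],"delta_rot":[0,0,0]},
    {"travel":[-0.001,-0.0015,0.135],"delta_rot":[0,0,0]},
    {"travel":[-0.001,-0.0015,0.145],"delta_rot":[0,0,0]},
    {"travel":[-0.001,-0.0015,0.151],"delta_rot":[0,0,0]},
    {"travel":[-0.001,-0.0015,0.1515],"delta_rot":[0,0,0]}
  ]
}}

```text
time_s: 30.25
tool_pos: [0.435, 0.4201, 0.0199]
ee_rot: [0.0, 0.94, 0.342, -0.0]
ft_force: [0.6, 0.2, -0.6]
opening: 0.0797
```

{"fn": "drive_tool", "kwargs": {
  "grip": 0.04,
  "squeeze": 60,
  "steps": [
    {"travel":[0,0,0],"delta_rot":[0,0,0]},
    {"travel":[0,0,0],"delta_rot":[0,0,0]},
    {"travel":[0,0,0],"delta_rot":[0,0,0]},
    {"travel":[0,0,0],"delta_rot":[0,0,0]},
    {"travel":[0,0,0],"delta_rot":[0,0,0]},
    {"travel":[0,0,0],"delta_rot":[0,0,0]},
    {"travel":[0,0,0],"delta_rot":[0,0,0]},
    {"travel":[0,0,0],"delta_rot":[0,0,0]}
  ]
}}

```text
time_s: 31.05
tool_pos: [0.4353, 0.4207, 0.0212]
ee_rot: [-0.0, 0.94, 0.342, 0.001]
ft_force: [-1.0, -1.6, 6.2]
opening: 0.0533
```

{"fn": "drive_tool", "kwargs": {
  "steps": [
    {"travel":[0,0,-0.01],"delta_rot":[0,0,0]},
    {"travel":[0,0,-0.03],"delta_rot":[0,0,0]},
    {"travel":[0,0,-0.05],"delta_rot":[0,0,0]},
    {"travel":[0,0,-0.07],"delta_rot":[0,0,0]},
    {"travel":[0,0,-0.08],"delta_rot":[0,0,0]},
    {"travel":[0,0,-0.08],"delta_rot":[0,0,0]},
    {"travel":[0,0,-0.08],"delta_rot":[0,0,0]},
    {"travel":[0,0,-0.08],"delta_rot":[0,0,0]}
  ]
}}

```text
time_s: 31.85
tool_pos: [0.4345, 0.4194, 0.0988]
ee_rot: [0.001, 0.94, 0.342, -0.001]
ft_force: [-1.0, -0.0, -3.3]
opening: 0.0527
```

```bash
cat >> h.py <<'E'
def label(d,z,lo=(20,100,60),hi=(35,255,255)):
    m=cv2.inRange(cv2.cvtColor(d["image"],cv2.COLOR_BGR2HSV),lo,hi)
    for q in cv2.findContours(m,cv2.RETR_EXTERNAL,cv2.CHAIN_APPROX_NONE)[0]:
        if cv2.contourArea(q)>600:
            P=np.array([ray(d,p[0],z)[:2] for p in q],np.float32)*1000;r=cv2.minAreaRect(P);print("label",np.round(r[0],1),np.round(r[1],1))
E
python3 - <<'E'
from h import *
d=cam("wrist");save(d,"w14")
label(d,arm.get_obs()["tool_pos"][2]+.0195)
plan((.565,.3056,0.1,40))
E
```

```text
label [434.1 419.1] [48.1 47.8]
pos [0.4345 0.4196 0.0989] yaw 40.0 q7 -0.61 t 31.9 F [-0.4 -0.6 -3.1] op 0.0534
(0.565, 0.3056, 0.1, 40) travel [ 0.0267  0.1712 -0.0011] rot [ 0.0002  0.0019 -0.0001]
```

View pics/w14.png

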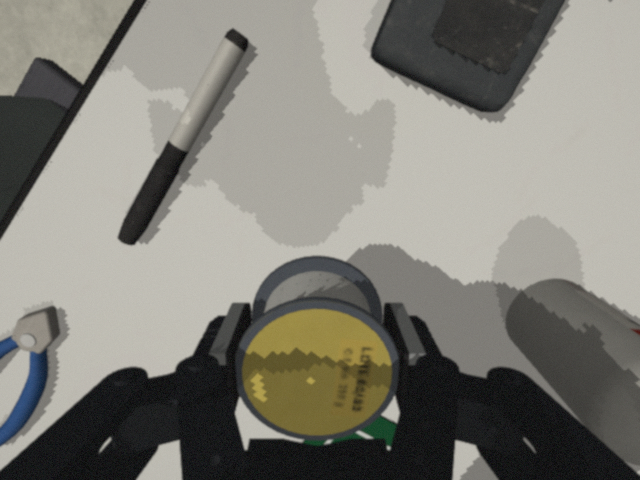

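{"fn": "drive_tool", "kwargs": {
  "steps": [
    {"travel":[0.002,0.01,0],"delta_rot":[0,0,0]},
    {"travel":[0.005,0.032,0],"delta_rot":[0,0,0]},
    {"travel":[0.01,0.062,0],"delta_rot":[0,0,0]},
    {"travel":[0.015,0.095,0],"delta_rot":[0,0,0]},
    {"travel":[0.02,0.127,0],"delta_rot":[0,0,0]},
    {"travel":[0.024,0.153,0],"delta_rot":[0,0,0]},
    {"travel":[0.026,0.167,0],"delta_rot":[0,0,0]},
    {"travel":[0.027,0.171,0],"delta_rot":[0,0,0]}
  ]
}}

```text
time_s: 32.7
tool_pos: [0.567, 0.3043, 0.0993]
ee_rot: [0.0, 0.94, 0.34, -0.0]
ft_force: [-0.6, -0.2, -2.7]
opening: 0.0532
```

{"fn": "drive_tool", "kwargs": {
  "steps": [
    {"travel":[0,0,0],"delta_rot":[0,0,0]},
    {"travel":[0,0,0.02],"delta_rot":[0,0,0]},
    {"travel":[0,0,0.04],"delta_rot":[0,0,0]},
    {"travel":[0,0,0.06],"delta_rot":[0,0,0]},
    {"travel":[0,0,0.06],"delta_rot":[0,0,0]},
    {"travel":[0,0,0.06],"delta_rot":[0,0,0]},
    {"travel":[0,0,0.06],"delta_rot":[0,0,0]},
    {"travel":[0,0,0.06],"delta_rot":[0,0,0]}
  ]
}}

```text
time_s: 33.5
tool_pos: [0.5661, 0.3072, 0.0411]
ee_rot: [-0.0, 0.94, 0.342, 0.001]
ft_force: [0.2, 0.8, -2.8]
opening: 0.0531
```

```bash
python3 - <<'E'
from h import *
d=cam("wrist")
label(d,arm.get_obs()["tool_pos"][2]+.0195)
plan((.565,.3056,0.0240,40))
E
```

```text
label [565.6 306.8] [48.2 47.9]
pos [0.566 0.307 0.041] yaw 40.0 q7 -0.36 t 33.55 F [-0.2 -0.5 -1.5] op 0.0533
(0.565, 0.3056, 0.024, 40) travel [-0.0017  0.0004  0.017 ] rot [ 0.0003 -0.0016 -0.0002]
```

{"fn": "drive_tool", "kwargs": {
  "steps": [
    {"travel":[-0.0014,0.0005,0.004],"delta_rot":[0,0,0]},
    {"travel":[-0.0014,0.0005,0.008],"delta_rot":[0,0,0]},
    {"travel":[-0.0014,0.0005,0.012],"delta_rot":[0,0,0]},
    {"travel":[-0.0014,0.0005,0.015],"delta_rot":[0,0,0]},
    {"travel":[-0.0014,0.0005,0.0168],"delta_rot":[0,0,0]},
    {"travel":[-0.0014,0.0005,0.0172],"delta_rot":[0,0,0]},
    {"travel":[-0.0014,0.0005,0.0172],"delta_rot":[0,0,0]},
    {"travel":[-0.0014,0.0005,0.0172],"delta_rot":[0,0,0]}
  ]
}}

```text
time_s: 34.35
tool_pos: [0.5646, 0.3051, 0.0242]
ee_rot: [0.001, 0.94, 0.342, -0.0]
ft_force: [-4.8, -4.7, 11.6]
opening: 0.0533
```

{"fn": "drive_tool", "kwargs": {
  "grip": 0.075,
  "steps": [
    {"travel":[0,0,0],"delta_rot":[0,0,0]},
    {"travel":[0,0,0],"delta_rot":[0,0,0]},
    {"travel":[0,0,0],"delta_rot":[0,0,0]},
    {"travel":[0,0,0],"delta_rot":[0,0,0]},
    {"travel":[0,0,-0.02],"delta_rot":[0,0,0]},
    {"travel":[0,0,-0.06],"delta_rot":[0,0,0]},
    {"travel":[0,0,-0.1],"delta_rot":[0,0,0]},
    {"travel":[0,0,-0.14],"delta_rot":[0,0,0]}
  ]
}}

```text
time_s: 35.15
tool_pos: [0.5646, 0.3056, 0.1657]
ee_rot: [-0.0, 0.94, 0.342, 0.0]
ft_force: [0.7, 0.5, -0.1]
opening: 0.0754
```

```bash
python3 - <<'E'
from h import *
for i in range(5): d=cam("wrist")
save(d,"w15")
label(d,.043);squares(d,*GREEN);circ(d,"solder_reel",(.003,.043),.0275)
print(arm.get_obs()["q"])
plan((.53,.05,0.2,0),(.49,-.2065,.2,0))
E
```

```text
label [564.6 304.2] [47.9 48. ]
sq [315. 229.] [568.5 300.2] [73.1 78.3] 6.8
sq [318. 221.] [564.5 305.8] [87.6 97.6] 6.6
solder_reel circ [0.5648 0.3036] IoU 0.954 p 0.89
[-0.08226438  0.61633437 -0.725659    1.67889844  0.4648196   1.0276718
 -0.26501632]
pos [0.5643 0.3047 0.1624] yaw 40.0 q7 -0.27 t 35.45 F [ 1.   0.2 -0.7] op 0.0753
(0.53, 0.05, 0.2, 0) travel [-0.19    0.1731 -0.0373] rot [6.00e-04 1.20e-03 6.98e-01]
(0.49, -0.2065, 0.2, 0) travel [-0.3855  0.3439 -0.037 ] rot [6.00e-04 1.20e-03 6.98e-01]
```

{"fn": "drive_tool", "kwargs": {
  "steps": [
    {"travel":[-0.015,0.014,-0.02],"delta_rot":[0,0,0.05]},
    {"travel":[-0.042,0.038,-0.035],"delta_rot":[0,0,0.15]},
    {"travel":[-0.07,0.064,-0.037],"delta_rot":[0,0,0.26]},
    {"travel":[-0.1,0.091,-0.037],"delta_rot":[0,0,0.37]},
    {"travel":[-0.13,0.118,-0.037],"delta_rot":[0,0,0.48]},
    {"travel":[-0.155,0.141,-0.037],"delta_rot":[0,0,0.59]},
    {"travel":[-0.177,0.161,-0.037],"delta_rot":[0,0,0.68]},
    {"travel":[-0.19,0.173,-0.037],"delta_rot":[0,0,0.74]}
  ]
}}

```text
time_s: 36.25
tool_pos: [0.5292, 0.0475, 0.1985]
ee_rot: [0.001, 1.0, -0.024, -0.001]
ft_force: [0.0, 0.5, -0.3]
opening: 0.0753
```

{"fn": "drive_tool", "kwargs": {
  "steps": [
    {"travel":[-0.002,0.02,0],"delta_rot":[0,0,0.05]},
    {"travel":[-0.006,0.055,0],"delta_rot":[0,0,0.15]},
    {"travel":[-0.01,0.095,0],"delta_rot":[0,0,0.27]},
    {"travel":[-0.015,0.135,0],"delta_rot":[0,0,0.39]},
    {"travel":[-0.02,0.175,0],"delta_rot":[0,0,0.51]},
    {"travel":[-0.024,0.215,0.01],"delta_rot":[0,0,0.62]},
    {"travel":[-0.027,0.245,0.02],"delta_rot":[0,0,0.7]},
    {"travel":[-0.029,0.258,0.03],"delta_rot":[0,0,0.745]}
  ]
}}

```text
time_s: 37.05
tool_pos: [0.4898, -0.2088, 0.169]
ee_rot: [0.0, 0.922, -0.386, -0.0]
ft_force: [0.8, -0.0, -0.1]
opening: 0.0752
```

```bash
python3 - <<'E'
from h import *
for i in range(5): d=cam("wrist")
save(d,"w16")
circ(d,"flux_tin",(.0,.026),.0235)
for r in eyes.pinpoint("flux_tin","wrist")[:1]: print(np.round(r["at"]),round(r["p"],2),ray(d,r["at"],0.0))
label(d,.026,(10,50,60),(32,255,255))
plan((.49,-.2065,.02,-45))
E
```

```text
flux_tin circ [ 0.49   -0.2083] IoU 0.96 p 0.72
[318. 225.] 0.95 [ 0.48963701 -0.20692493  0.        ]
label [ 491.2 -207.4] [48.5 47.2]
pos [ 0.4915 -0.2039  0.1703] yaw -44.9 q7 -0.65 t 37.4 F [-0.2 -0.4 -0. ] op 0.075
(0.49, -0.2065, 0.02, -45) travel [0.0007 0.0031 0.1503] rot [-0.0011 -0.0004  0.0025]
```

View pics/w16.png

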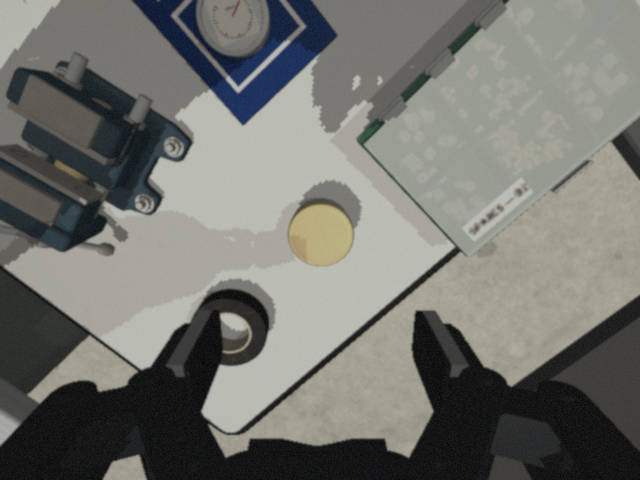

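{"fn": "drive_tool", "kwargs": {
  "steps": [
    {"travel":[0.0015,0.003,0.04],"delta_rot":[0,0,0]},
    {"travel":[0.0015,0.003,0.075],"delta_rot":[0,0,0]},
    {"travel":[0.0015,0.003,0.1],"delta_rot":[0,0,0]},
    {"travel":[0.0015,0.003,0.12],"delta_rot":[0,0,0]},
    {"travel":[0.0015,0.003,0.135],"delta_rot":[0,0,0]},
    {"travel":[0.0015,0.003,0.145],"delta_rot":[0,0,0]},
    {"travel":[0.0015,0.003,0.15],"delta_rot":[0,0,0]},
    {"travel":[0.0015,0.003,0.15],"delta_rot":[0,0,0]}
  ]
}}

```text
time_s: 38.2
tool_pos: [0.4897, -0.2089, 0.0198]
ee_rot: [-0.0, 0.924, -0.383, -0.0]
ft_force: [-0.1, -0.2, 0.4]
opening: 0.0747
```

{"fn": "drive_tool", "kwargs": {
  "grip": 0.035,
  "squeeze": 40,
  "steps": [
    {"travel":[0,0,0],"delta_rot":[0,0,0]},
    {"travel":[0,0,0],"delta_rot":[0,0,0]},
    {"travel":[0,0,0],"delta_rot":[0,0,0]},
    {"travel":[0,0,0],"delta_rot":[0,0,0]},
    {"travel":[0,0,0],"delta_rot":[0,0,0]},
    {"travel":[0,0,0],"delta_rot":[0,0,0]},
    {"travel":[0,0,0],"delta_rot":[0,0,0]},
    {"travel":[0,0,0],"delta_rot":[0,0,0]}
  ]
}}

```text
time_s: 39.0
tool_pos: [0.4901, -0.2094, 0.0209]
ee_rot: [0.0, 0.924, -0.384, 0.001]
ft_force: [-2.1, -0.5, 6.0]
opening: 0.0456
```

{"fn": "drive_tool", "kwargs": {
  "steps": [
    {"travel":[0,0,-0.01],"delta_rot":[0,0,0]},
    {"travel":[0,0,-0.03],"delta_rot":[0,0,0]},
    {"travel":[0,0,-0.06],"delta_rot":[0,0,0]},
    {"travel":[0,0,-0.1],"delta_rot":[0,0,0]},
    {"travel":[0,0,-0.14],"delta_rot":[0,0,0]},
    {"travel":[0,0,-0.16],"delta_rot":[0,0,0]},
    {"travel":[0,0,-0.16],"delta_rot":[0,0,0]},
    {"travel":[0,0,-0.16],"delta_rot":[0,0,0]}
  ]
}}

```text
time_s: 39.8
tool_pos: [0.4892, -0.2092, 0.1802]
ee_rot: [0.0, 0.924, -0.384, 0.0]
ft_force: [-0.2, 0.3, -2.5]
opening: 0.0451
```

```bash
python3 - <<'E'
from h import *
d=cam("wrist");save(d,"w17")
label(d,arm.get_obs()["tool_pos"][2]+.0055,(10,50,60),(32,255,255))
z=arm.get_obs()["tool_pos"][2]-.0205
circ(d,"flux_tin",(z,z+.026),.0235)
plan((.53,.05,0.18,-10),(.5647,.3042,.18,-10))
E
```

```text
label [ 491.7 -207.1] [51.1 45.8]
flux_tin none
pos [ 0.4885 -0.2089  0.1787] yaw -45.1 q7 -0.64 t 39.9 F [-0.2 -0.5 -1.7] op 0.0454
(0.53, 0.05, 0.18, -10) travel [-0.1541 -0.2122 -0.0012] rot [ 4.000e-04  2.200e-03 -6.125e-01]
(0.5647, 0.3042, 0.18, -10) travel [-0.3096 -0.4162 -0.0011] rot [ 4.000e-04  2.200e-03 -6.125e-01]
```

{"fn": "drive_tool", "kwargs": {
  "steps": [
    {"travel":[-0.012,-0.017,0],"delta_rot":[0,0,-0.05]},
    {"travel":[-0.033,-0.046,0],"delta_rot":[0,0,-0.13]},
    {"travel":[-0.057,-0.079,0],"delta_rot":[0,0,-0.23]},
    {"travel":[-0.081,-0.112,0],"delta_rot":[0,0,-0.33]},
    {"travel":[-0.105,-0.145,0],"delta_rot":[0,0,-0.43]},
    {"travel":[-0.126,-0.174,0],"delta_rot":[0,0,-0.52]},
    {"travel":[-0.142,-0.196,0],"delta_rot":[0,0,-0.58]},
    {"travel":[-0.154,-0.212,0],"delta_rot":[0,0,-0.612]}
  ]
}}

```text
time_s: 40.7
tool_pos: [0.5301, 0.053, 0.1789]
ee_rot: [-0.0, 0.996, -0.084, -0.001]
ft_force: [-0.3, -0.9, -1.2]
opening: 0.0454
```

{"fn": "drive_tool", "kwargs": {
  "steps": [
    {"travel":[-0.001,-0.02,0],"delta_rot":[0,0,0]},
    {"travel":[-0.002,-0.055,0],"delta_rot":[0,0,0]},
    {"travel":[-0.004,-0.095,0],"delta_rot":[0,0,0]},
    {"travel":[-0.006,-0.135,0],"delta_rot":[0,0,0]},
    {"travel":[-0.007,-0.175,0],"delta_rot":[0,0,0]},
    {"travel":[-0.009,-0.212,0],"delta_rot":[0,0,0]},
    {"travel":[-0.01,-0.241,0],"delta_rot":[0,0,0]},
    {"travel":[-0.01,-0.254,0],"delta_rot":[0,0,0]}
  ]
}}

```text
time_s: 41.5
tool_pos: [0.564, 0.3051, 0.179]
ee_rot: [-0.001, 0.996, -0.085, -0.001]
ft_force: [0.4, -0.5, -1.2]
opening: 0.0452
```

{"fn": "drive_tool", "kwargs": {
  "steps": [
    {"travel":[0,0,0],"delta_rot":[0,0,0]},
    {"travel":[0,0,0],"delta_rot":[0,0,0]},
    {"travel":[0,0,0.02],"delta_rot":[0,0,0]},
    {"travel":[0,0,0.04],"delta_rot":[0,0,0]},
    {"travel":[0,0,0.06],"delta_rot":[0,0,0]},
    {"travel":[0,0,0.06],"delta_rot":[0,0,0]},
    {"travel":[0,0,0.06],"delta_rot":[0,0,0]},
    {"travel":[0,0,0.06],"delta_rot":[0,0,0]}
  ]
}}

```text
time_s: 42.3
tool_pos: [0.5662, 0.301, 0.1211]
ee_rot: [-0.0, 0.996, -0.088, 0.001]
ft_force: [0.3, 0.1, -1.2]
opening: 0.0451
```

```bash
python3 - <<'E'
from h import *
d=cam("wrist");save(d,"w18")
squares(d,*GREEN)
z=arm.get_obs()["tool_pos"][2]-.0207
label(d,z+.026,(10,50,60),(32,255,255))
circ(d,"flux_tin",(z,z+.026),.0235)
a=arm.get_obs()["tool_pos"]; c=np.array([.5647,.3042]); ty=np.array([-.174,-.985])
plan((*(c+.0022*ty),.064,-10))
E
```

```text
sq [312. 231.] [565.3 306.2] [87.9 97.8] 6.6
label [566.7 304.8] [50.7 45.2]
label [571.7 339.4] [20.3 29. ]
label [648.9 356.9] [14.5 47.2]
flux_tin circ [0.5662 0.3028] IoU 0.953 p 0.73
pos [0.566  0.3015 0.1211] yaw -10.1 q7 -1.08 t 42.4 F [ 0.   0.4 -0.7] op 0.0455
(np.float64(0.5643172), np.float64(0.30203300000000005), 0.064, -10) travel [-0.0019 -0.0002  0.0571] rot [-0.0011 -0.0016 -0.001 ]
```

View pics/w18.png

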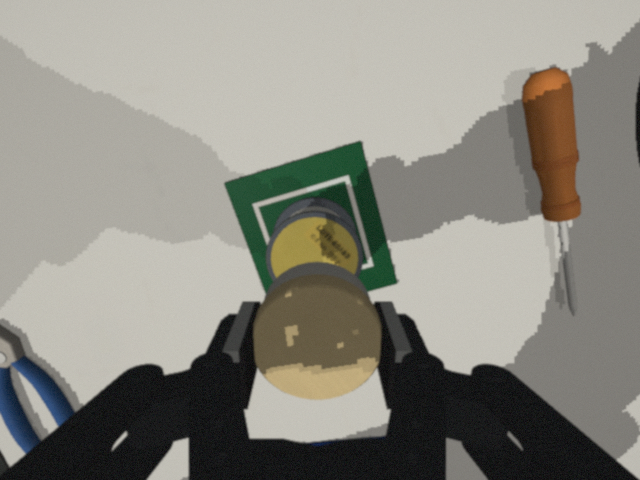

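{"fn": "drive_tool", "kwargs": {
  "steps": [
    {"travel":[-0.002,-0.0005,0.01],"delta_rot":[0,0,0]},
    {"travel":[-0.002,-0.0005,0.025],"delta_rot":[0,0,0]},
    {"travel":[-0.002,-0.0005,0.038],"delta_rot":[0,0,0]},
    {"travel":[-0.002,-0.0005,0.047],"delta_rot":[0,0,0]},
    {"travel":[-0.002,-0.0005,0.052],"delta_rot":[0,0,0]},
    {"travel":[-0.002,-0.0005,0.054],"delta_rot":[0,0,0]},
    {"travel":[-0.002,-0.0005,0.054],"delta_rot":[0,0,0]},
    {"travel":[-0.002,-0.0005,0.054],"delta_rot":[0,0,0]}
  ]
}}

```text
time_s: 43.2
tool_pos: [0.5637, 0.3026, 0.0662]
ee_rot: [-0.0, 0.996, -0.087, 0.0]
ft_force: [0.5, 0.2, -0.6]
opening: 0.0455
```

```bash
python3 - <<'E'
from h import *
d=cam("wrist");z=arm.get_obs()["tool_pos"][2]-.0207
circ(d,"flux_tin",(z,z+.026),.0235)
plan((.5644,.3025,.0638,-10))
E
```

```text
flux_tin circ [0.5636 0.3034] IoU 0.943 p 0.64
pos [0.5638 0.3025 0.0664] yaw -10.0 q7 -1.12 t 43.3 F [-0. -0. -1.] op 0.0456
(0.5644, 0.3025, 0.0638, -10) travel [ 0.0006 -0.0001  0.0026] rot [-0.0006 -0.0008 -0.0006]
```

{"fn": "drive_tool", "kwargs": {
  "steps": [
    {"travel":[0.0006,0,0.001],"delta_rot":[0,0,0]},
    {"travel":[0.0006,0,0.0015],"delta_rot":[0,0,0]},
    {"travel":[0.0006,0,0.002],"delta_rot":[0,0,0]},
    {"travel":[0.0006,0,0.0025],"delta_rot":[0,0,0]},
    {"travel":[0.0006,0,0.0025],"delta_rot":[0,0,0]},
    {"travel":[0.0006,0,0.0025],"delta_rot":[0,0,0]},
    {"travel":[0.0006,0,0.0025],"delta_rot":[0,0,0]},
    {"travel":[0.0006,0,0.0025],"delta_rot":[0,0,0]}
  ]
}}

```text
time_s: 44.1
tool_pos: [0.5642, 0.3022, 0.064]
ee_rot: [0.0, 0.996, -0.087, 0.0]
ft_force: [-1.6, -1.7, 6.0]
opening: 0.0451
```

{"fn": "drive_tool", "kwargs": {
  "grip": 0.07,
  "steps": [
    {"travel":[0,0,0],"delta_rot":[0,0,0]},
    {"travel":[0,0,0],"delta_rot":[0,0,0]},
    {"travel":[0,0,0],"delta_rot":[0,0,0]},
    {"travel":[0,0,0],"delta_rot":[0,0,0]},
    {"travel":[0,0,-0.01],"delta_rot":[0,0,0]},
    {"travel":[0,0,-0.04],"delta_rot":[0,0,0]},
    {"travel":[0,0,-0.08],"delta_rot":[0,0,0]},
    {"travel":[0,0,-0.12],"delta_rot":[0,0,0]}
  ]
}}

```text
time_s: 44.9
tool_pos: [0.5636, 0.3022, 0.185]
ee_rot: [0.0, 0.996, -0.087, -0.0]
ft_force: [0.4, 0.0, -1.1]
opening: 0.0697
```

```bash
python3 - <<'E'
from h import *
for i in range(5): d=cam("wrist")
save(d,"w19")
squares(d,*GREEN)
circ(d,"flux_tin",(.043,.069),.0235)
circ(d,"solder_reel",(.003,.043),.0275)
circ(d,"gauge",(.003,.024),.0225)
print(arm.get_obs()["opening"],arm.get_obs()["time_s"])
t=cam("top")
for k,b in [("blue_mat",.003),("green_mat",.003),("connector_block",.003),("relay",.003),("gauge",.003),("solder_reel",.003),("flux_tin",.043),("tape_roll",0),("side_cutters",0),("dispenser_bottle",0)]:
    for r in eyes.pinpoint(k,"top")[:1]: print(k,round(r["p"],2),np.round(ray(t,r["at"],b),3))
w=d["image"][100:480,120:520];u=cv2.resize(t["image"][160:320,160:510],None,fx=1.14,fy=1.14,interpolation=cv2.INTER_CUBIC)
c=np.zeros((600,400,3),np.uint8);c[:380]=w;c[390:390+u.shape[0],:u.shape[1]]=u;cv2.imwrite("pics/fin.png",c)
E
```

```text
sq [315. 211.] [565.1 306. ] [87.6 97.5] 6.7
flux_tin circ [0.564  0.3026] IoU 0.97 p 0.85
solder_reel circ [0.5653 0.3046] IoU 0.258 p 0.86
gauge none
0.07008927703272934 45.3
blue_mat 0.76 [0.559 0.014 0.003]
green_mat 0.7 [0.562 0.311 0.003]
connector_block 0.42 [0.564 0.009 0.003]
gauge 0.48 [ 0.549 -0.068  0.003]
tape_roll 0.53 [ 0.383 -0.213  0.   ]
side_cutters 0.94 [0.329 0.226 0.   ]
dispenser_bottle 0.75 [0.57  0.478 0.   ]
```

```bash
python3 -c "
from bench import arm
o=arm.get_obs();print(o['time_s'],o['tool_pos'],abs(o['qvel']).max(),o['ft_force'])
print(arm.sign_off())"
```

```text
45.85 [0.5640668  0.30223828 0.18330459] 0.002131933506201374 [ 0.69583209 -0.9858287   0.10631096]
the job is handed in; nothing more can be done
None
```

I placed all five things as asked, in the order block, relay, gauge, reel, tin, and handed the job in at about 46 s. The arm was at rest about 0.11 m above the tin's lid, gripper open.

These are the last wrist-camera checks, with positions good to about 2 mm:

| Thing | Where | Distance from centre | Turn from the lines |
|---|---|---|---|
| Connector block | middle blue square | 1–2 mm | within about 1.5° |
| Relay | blue square on the green-mat side | about 1 mm | within about 1° |
| Dial gauge | far blue square | 1–2.5 mm | – |
| Solder reel | green square | about 1.5 mm | – |
| Flux tin | on top of the reel | 1.5–2 mm off the reel's centre, about 3 mm off the square's | – |

- **Not confirmed at the end:**
  - The picture viewer had reached its limit, so I checked the finished stack only by numbers. The tin's outline fitted an upright tin on the reel well (0.97 overlap).
  - The reel's own fit after stacking was poor (0.26), because the tin hides it.
  - The top camera no longer picked out the relay, reel or tin by name.
- **Disagreement:** the top camera put the block about 6 mm further from the robot than the wrist camera did, at low confidence (0.42). I trusted the closer wrist view.
- **Bystanders:** the tape roll, side cutters and bottle were still where they started, within about 7 mm of the first readings. I did not touch them.

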